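Reload and start the drinks shaker

ROBOT

A 6-joint arm with a two-finger parallel gripper is mounted at the origin on the work surface. World frame = base frame: x ahead of the robot, y to its left, z up, the work surface at z = 0. Lengths are in m, angles in rad, forces in N, time in s.
With the tool pointing down it reaches from about 0.35 to 0.85 m from the base axis. Payload 8.1 kg.
Tool frame: the origin (TCP) lies between the finger pads; the fingertips stand 25 mm ahead of it and the grasp point (between the pads) lies 6 mm ahead of it; z points along the fingers, y is the line along which they close (so a half turn about z gives the same grasp; the last joint's range is limited). The gripper opens to 93 mm and grips with 3 to 60 N. Pads are 15 mm wide; open, the fingers measure 128 mm over their backs; the gripper's body (75 mm by 188 mm) begins 65 mm behind the grasp point.
Start: joints at [-1.233, 0.13, 1.488, -0, 1.523, -0.085], TCP at [0.246, -0.547, 0.244] pointing down, gripper open.
Joint ranges: [-2.96, 2.96], [-0.89, 2.26], [0.02, 2.5], [-1.34, 4.48], [0, 2.73], [-2.66, 2.66]. Speed limits (rad/s): [2.39, 2.39, 2.79, 3.14, 3.14, 3.14].

INTERFACE

Orientations are given as a rotation vector (axis times angle).
In Python, from plant import robot gives the robot as it stands.
- The arm moves only by the tool arm_command, never from a script. Its argument "increments" is text: rows parted by semicolons, each of 5 numbers parted by spaces: the closure, from 0 (fully open) to 1 (shut), then the shift along the tool's x, y, z in mm, then the turn about the tool's z in rad. A call has 1 to 5 rows; each row is the pose to reach, as a shift and turn from the pose commanded when the call began, along the tool's axes at that moment; what a row does not reach only later rows make up. A row lasts 1/10 s, in which the tool goes at most 50 mm and 8.59 degrees, less where a joint would pass 70% of its speed; a pose out of reach is approached as far as the arm can. A call with a gripper value outside its range is refused whole. The fingers move at their own pace and stop on an object; "grip_force" is the grip in N (left out, the last holds). Time passes only in rows, so rows that repeat a pose let the fingers close. It gives the time, the measured TCP pose, the force, the opening and the grip force at its end, in the units of the state.
- robot.read_state(): the state, without advancing time (a new reading comes with each control period).
- robot.read_camera(name): name is "scene" or "top" or "wrist"; returns the picture (384x512x3 uint8, blue, green, red); there is no depth.
- robot.camera_model(name): a dict with "fx", "fy", "cx", "cy" (pixels), "eye" and "rotation" of the camera in the world. Camera axes: x right, y down, z forward; pixel columns grow to the right and rows downward; lengths in m; the calibration is good to about 2 mm. A picture is of the moment at which its call begins: read the wrist's pose just before it. camera_model takes no time and is no camera call; for the wrist camera it gives the pose at the moment of the call.
- robot.close_job(): hands the job in; it is judged then, once.
The state is a dict: "t": time; "q": joint angles; "dq": joint speeds; "joint_torque": joint torques, N m; "tool_pos": TCP position; "orientation": TCP orientation; "force": force on the tool from outside, world axes, zero at the start; "wrist_torque": the same for the moment, N m; "opening": finger opening in m; "gripper_force": force on a finger pad.
Only numpy, scipy, OpenCV 4.12 (cv2) and the standard library are available. Lean on these libraries where they do the work, as an engineer would, in place of code of your own. Each camera call takes 0.05 s, during which the arm holds its last target. There are 200 camera calls.

TASK

The drinks shaker on the counter is set to run: before touching its canisters or levers, turn the knob back to off until it clicks home. Then unlock the finished canister in the middle pocket and stand it in the middle of the rubber mat, stand each fresh canister fully down in a pocket of its own and swing that pocket's lever fully shut over it. Only when all are locked in, turn the knob to run again until it clicks home; leave the jar, mug and sauce bottle alone.

Things in the scene. Friction and masses are not known exactly. Their poses are not given: they have to be found in the camera images.
- shaker: The drinks shaker, fixed: a flat aluminium block 130 (x) x 430 (y) x 50 mm high. Origin: centre of its underside, on the counter; x away from the robot, y to the left along the block, z up; turned by up to 0.08 rad. From right (-y) to left (+y): pockets 0, 1, 2, then the run knob. Behind each pocket (+x) a fixed post, 18 mm diameter, carries its lever.
- knob (a joint): Angle of the run knob (rad), clockwise from above: 0 = off (at a stop; white pointer to the robot's right), 1.3 = run (other stop; pointer to the left). A spring detent, crest half way (0.65), resists with about 0.25 N m, falling to nothing at the crest, then snaps the knob on to the stop ahead; let go short of the crest it springs back. Starts at run.
- knob_grip (a point): On the upright axis of the run knob, 90 mm above the counter, at gripping height. The knob is a black bar 56 mm long, 16 mm thick, top 12 mm above this point, on a disc of 52 mm diameter (its top 24 mm below this point). The point turns with the knob: x along the bar, white pointer at the -x end; at joint value 0.65 the bar is parallel to the shaker's x.
- pocket0 (a point): Pocket 0: centre of its floor, 15 mm above the counter and 35 mm below the block's top. The pocket is 71 mm (x) by 59 mm (y) with a 3 mm chamfer at the mouth; axes as the shaker's. Neighbouring pockets are 105 mm apart.
- lever0 (a joint): Angle of the locking lever of pocket 0 (rad): 0 = shut, at its stop (arm points to the robot, -x, across the canister's top), about 1.4 to 1.85 = open (arm points to -y, clear of the pocket). Turns about its post's upright axis, positive counter-clockwise from above: it shuts clockwise. Stiff hinge (0.08 N m), stays where left. A canister not fully down blocks the arm.
- lever0_handle (a point): Point on the upright black round handle of lever 0: 16 mm diameter, 128 mm above the counter, 9 mm below the handle's top and 17 mm above the arm's top face; 70 mm from the hinge axis. The steel arm is 16 mm wide and 8 mm thick, its underside 103 mm above the counter (8 mm over a seated canister).
- lever0_hinge (a point): Point on the hinge axis of lever 0, at the height of its handle point, 49 mm behind (+x of) the centre of pocket 0.
- pocket1 (a point): Pocket 1: centre of its floor, 15 mm above the counter and 35 mm below the block's top. The pocket is 71 mm (x) by 59 mm (y) with a 3 mm chamfer at the mouth; axes as the shaker's. Neighbouring pockets are 105 mm apart.
- lever1 (a joint): Angle of the locking lever of pocket 1 (rad): 0 = shut, at its stop (arm points to the robot, -x, across the canister's top), about 1.4 to 1.85 = open (arm points to -y, clear of the pocket). Turns about its post's upright axis, positive counter-clockwise from above: it shuts clockwise. Stiff hinge (0.08 N m), stays where left. A canister not fully down blocks the arm.
- lever1_handle (a point): Point on the upright black round handle of lever 1: 16 mm diameter, 128 mm above the counter, 9 mm below the handle's top and 17 mm above the arm's top face; 70 mm from the hinge axis. The steel arm is 16 mm wide and 8 mm thick, its underside 103 mm above the counter (8 mm over a seated canister).
- lever1_hinge (a point): Point on the hinge axis of lever 1, at the height of its handle point, 49 mm behind (+x of) the centre of pocket 1.
- pocket2 (a point): Pocket 2: centre of its floor, 15 mm above the counter and 35 mm below the block's top. The pocket is 71 mm (x) by 59 mm (y) with a 3 mm chamfer at the mouth; axes as the shaker's. Neighbouring pockets are 105 mm apart.
- lever2 (a joint): Angle of the locking lever of pocket 2 (rad): 0 = shut, at its stop (arm points to the robot, -x, across the canister's top), about 1.4 to 1.85 = open (arm points to -y, clear of the pocket). Turns about its post's upright axis, positive counter-clockwise from above: it shuts clockwise. Stiff hinge (0.08 N m), stays where left. A canister not fully down blocks the arm.
- lever2_handle (a point): Point on the upright black round handle of lever 2: 16 mm diameter, 128 mm above the counter, 9 mm below the handle's top and 17 mm above the arm's top face; 70 mm from the hinge axis. The steel arm is 16 mm wide and 8 mm thick, its underside 103 mm above the counter (8 mm over a seated canister).
- lever2_hinge (a point): Point on the hinge axis of lever 2, at the height of its handle point, 49 mm behind (+x of) the centre of pocket 2.
- canister0: A fresh drink canister standing on the counter (two or three are there): a plain white block 66 (x) x 54 (y) x 80 (z) mm with a heavy dark steel foot, about 0.3 kg. Origin: centre of its underside, z up. The round cap on top, 3 mm high, is only a mark. It enters a pocket with its long side along the shaker's x, either way round.
- canister1: A fresh drink canister standing on the counter (two or three are there): a plain white block 66 (x) x 54 (y) x 80 (z) mm with a heavy dark steel foot, about 0.3 kg. Origin: centre of its underside, z up. The round cap on top, 3 mm high, is only a mark. It enters a pocket with its long side along the shaker's x, either way round.
- canister2: A fresh drink canister standing on the counter (two or three are there): a plain white block 66 (x) x 54 (y) x 80 (z) mm with a heavy dark steel foot, about 0.3 kg. Origin: centre of its underside, z up. The round cap on top, 3 mm high, is only a mark. It enters a pocket with its long side along the shaker's x, either way round.
- finished: The finished canister, of the same shape, size and weight as the fresh ones; it starts fully down in pocket 1, the middle one, under its shut lever. Origin: centre of its underside.
- mat: Black rubber mat, fixed, 140 x 140 x 4 mm, on the counter to the left of the shaker's near side; origin: centre of its underside.
- mat_top (a point): Centre of the mat's top face, 4 mm above the counter.
- jam_jar: Bystander: amber jam jar with black lid, 68 mm diameter, 85 mm high; origin at the centre of its underside.
- mug: Bystander: white mug, 76 mm diameter, 85 mm high; origin at the centre of its underside.
- sauce_bottle: Bystander: white sauce bottle, 60 mm diameter, 170 mm high; origin at the centre of its underside.
Things that resemble listed ones, but are neither listed nor needed, are in the scene too. Leave any green look-alike of the finished alone.

How it is judged:
By the outcome, as a careful person would: the job done as asked, in the order asked, and still so for the second after the job is handed in, with the robot touching nothing.
Of canister0, canister1, canister2 only 2 to 3 are there at a start; the rules pass over those that are not, and their reading is None.
At some moment in a run one of canister0, canister1, canister2 may be knocked a few centimetres aside while the robot is not near it.
It also fails if it takes over 210 s, if anything falls off the work surface, if the arm or the gripper's body presses on something with over 40 N, if the wrist force passes 120 N, or if a joint passes its speed limit or range.

## Working session

There is one attempt and no reset: what is moved stays moved. The work goes in short steps, Python scripts to look and compute and a tool call to move; the robot and the scene stay as the last step left them, time stands still between calls to the robot, and variables do not carry over. Pictures are saved under pics/ and viewed, at most 14 in all, crops included, and the job is handed in when it is done.

Besides the shell and the picture viewer there is one more tool, called after "Emit:" by a JSON object that holds its "op" and its "data". arm_command: Moves the arm, as the interface text tells. Its arguments: {"type":"object","properties":{"increments":{"type":"string"},"grip_force":{"type":"number"}},"required":["increments"]}

```bash
ls; mkdir -p pics
python3 - <<'E'
from plant import robot
import cv2,json
for n in("scene","top"):
    im=robot.read_camera(n); cv2.imwrite(f"pics/{n}0.png",cv2.resize(im,(800,600),interpolation=cv2.INTER_CUBIC)); cv2.imwrite(f"pics/{n}_raw.png",im)
    m=robot.camera_model(n);print(n,m)
print(robot.camera_model("wrist"));s=robot.read_state();print(s)
E
```

```text
pics
scene {'fx': 401.1840357378873, 'fy': 401.1840357378873, 'cx': 254.93865681445422, 'cy': 188.5821844338413, 'eye': array([ 1.37359935, -0.53705354,  0.70843823]), 'rotation': array([-1.93575071, -1.02614411,  0.55917909])}
top {'fx': 384.3681334616428, 'fy': 384.3681334616428, 'cx': 250.5688720662855, 'cy': 187.84400800142325, 'eye': array([0.34530423, 0.02550146, 1.23806151]), 'rotation': array([-2.14027773,  2.11061669, -0.22649925])}
{'fx': 336.3336151927614, 'fy': 336.3336151927614, 'cx': 251.7332825424902, 'cy': 186.36264936185958, 'eye': array([ 0.30990927, -0.51878093,  0.38427235]), 'rotation': array([ 2.45339601, -1.58706994, -0.20444171])}
{'t': 0.1, 'q': array([-1.23338657e+00,  1.31077967e-01,  1.48919390e+00, -1.02544189e-05,
        1.52303463e+00, -8.53946159e-02]), 'dq': array([-0.00047172, -0.00296805, -0.00282803, -0.00176096,  0.00146337,
       -0.00021102]), 'joint_torque': array([ 1.15513245e-03, -5.61342824e+01, -4.93095875e+01,  7.68751488e-02,
        2.90874322e-02, -6.10295456e-05]), 'tool_pos': array([ 0.24604718, -0.54668711,  0.242684  ]), 'orientation': array([-3.06999210e+00, -6.58848037e-01,  3.54098294e-04]), 'force': array([-0.07862239, -0.73888209, -0.49869969]), 'wrist_torque': array([-0.01410407, -0.07605855,  0.0114813 ]), 'gripper_force': 0.0, 'opening': 0.09334307064900908}
```

View pics/top0.png

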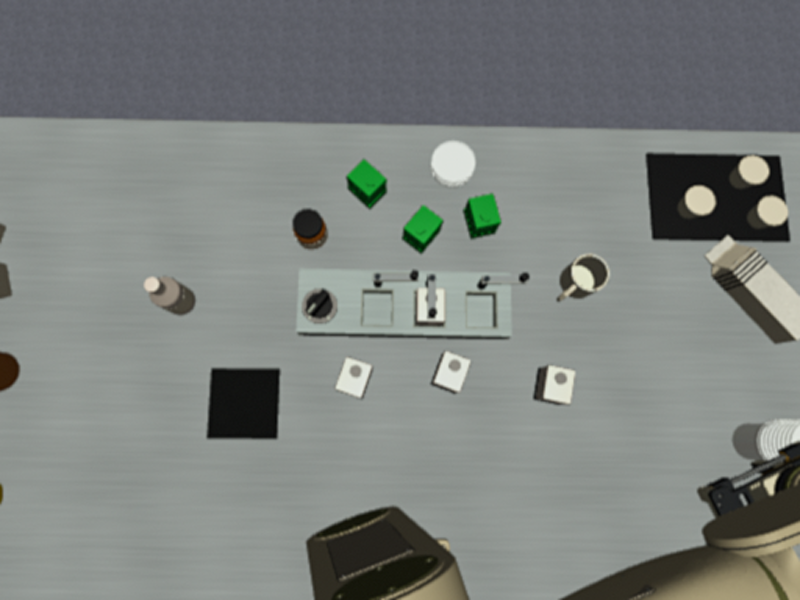

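View pics/scene0.png

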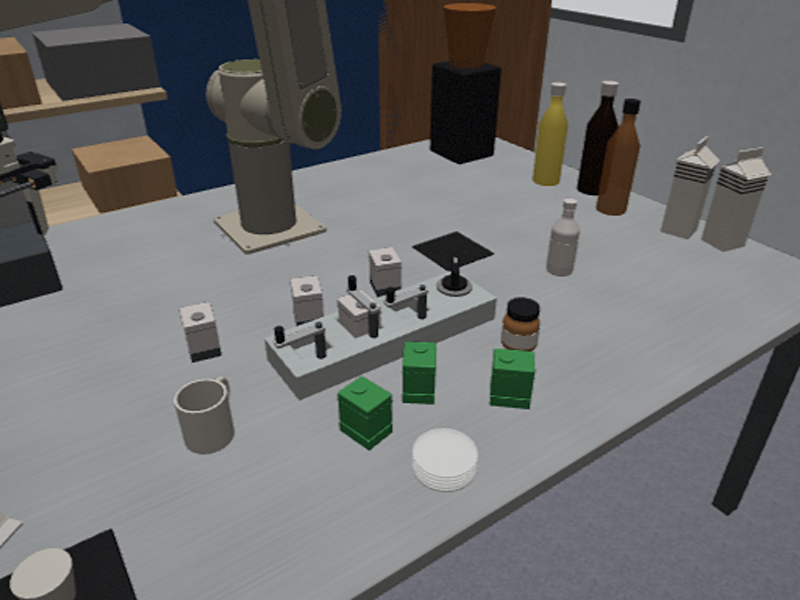

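Emit:
{"op": "arm_command", "data": {"increments": "0 150 -150 -80 0.4237; 0 150 -150 -80 0.4237; 0 150 -150 -80 0.4237; 0 150 -150 -80 0.4237; 0 150 -150 -80 0.4237"}}

```text
t: 0.6
tool_pos: [0.3225, -0.3463, 0.3252]
orientation: [3.141, 0.001, 0.002]
force: [0.2, -0.8, -0.0]
opening: 0.0931
gripper_force: 0.0
```

Emit:
{"op": "arm_command", "data": {"increments": "0 65 -175 0 0; 0 65 -175 0 0; 0 65 -175 0 0; 0 65 -175 0 0; 0 65 -175 0 0"}}

```text
t: 1.1
tool_pos: [0.3876, -0.1702, 0.3236]
orientation: [-3.14, -0.007, -0.001]
force: [-0.7, -0.5, -0.7]
opening: 0.0929
gripper_force: 0.0
```

Emit:
{"op": "arm_command", "data": {"increments": "0 65 -200 0 0; 0 65 -200 0 0; 0 65 -200 0 0; 0 65 -200 0 0; 0 65 -200 0 0"}}

```text
t: 1.6
tool_pos: [0.4523, 0.0295, 0.3231]
orientation: [-3.14, -0.005, 0.001]
force: [0.1, -1.2, -0.7]
opening: 0.0927
gripper_force: 0.0
```

```bash
cat > h.py <<'E'
import numpy as np,cv2
from scipy.spatial.transform import Rotation as Ro
def proj(m,P):
    R=m["R"] ; p=(np.atleast_2d(P)-m["eye"])@R
    return np.c_[m["cx"]+m["fx"]*p[:,0]/p[:,2], m["cy"]+m["fy"]*p[:,1]/p[:,2]]
def model(m): m=dict(m); m["R"]=Ro.from_rotvec(m["rotation"]).as_matrix(); return m
def back(m,uv,z):
    uv=np.atleast_2d(uv).astype(float); z=np.asarray(z)
    d=np.c_[(uv[:,0]-m["cx"])/m["fx"],(uv[:,1]-m["cy"])/m["fy"],np.ones(len(uv))]@m["R"].T
    return m["eye"]+d*((z-m["eye"][2])/d[:,2])[:,None]
E
python3 - <<'E'
from plant import robot
import cv2,pickle
from h import *
robot.read_state(); m=robot.camera_model("wrist"); im=robot.read_camera("wrist")
pickle.dump(model(m),open("w1.pkl","wb"));cv2.imwrite("pics/w1raw.png",im)
cv2.imwrite("pics/w1.png",cv2.resize(im,(800,600),interpolation=cv2.INTER_CUBIC));print(m["eye"],model(m)["R"])
E
```

```text
[0.5222985  0.02918682 0.46464244] [[ 2.63623998e-03 -9.67705519e-01 -2.52069589e-01]
 [-9.99995833e-01 -2.84767369e-03  4.73998308e-04]
 [-1.17650272e-03  2.52067289e-01 -9.67708994e-01]]
```

View pics/w1.png

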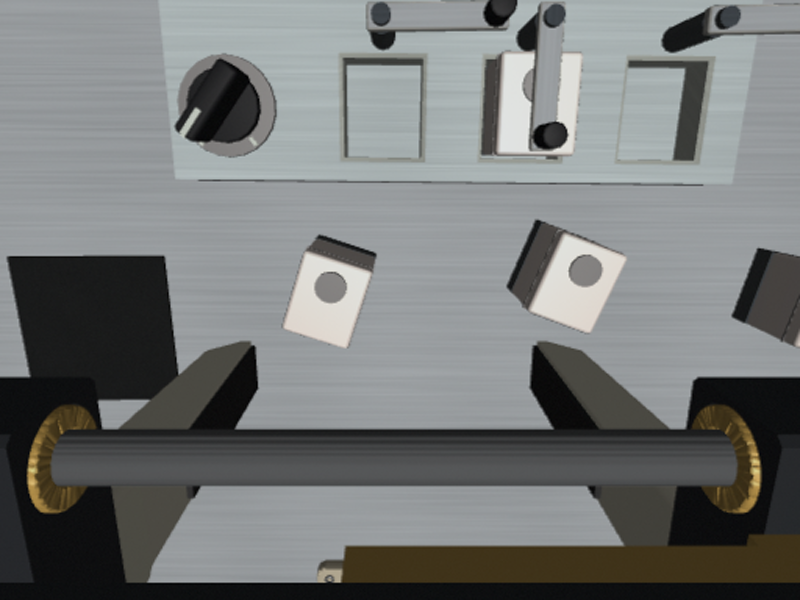

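Run:
```python
import pickle
from h import *
m=pickle.load(open("w1.pkl","rb"))
s=1.5625
def b(name,pts,z):
    P=back(m,(np.array(pts)+.5)/s-.5,z); print(name,np.round(P[:,:2]*1000,1).tolist(),"mean",np.round(P[:,:2].mean(0)*1000,1)); return P
b("front edge",[(176,179),(732,184)],.05)
b("p2",[(339,53),(425,53),(425,161),(341,161)],.05)
b("p0",[(628,57),(715,57),(704,163),(614,162)],.05)
b("disc",[(178,105),(275,105),(228,54),(230,157)],.066)
b("bar",[(188,134),(228,66)],.102)
b("posttops",[(380,14),(552,14),(728,17)],.111)
b("handle2,1",[(500,6),(551,134)],.137)
b("fin top",[(500,52),(582,53),(576,156),(496,153)],.095)
b("mat",[(8,257),(164,256),(178,399)],.004)
b("cA",[(309,249),(375,269),(347,348),(283,328)],.08)
b("cB",[(565,231),(626,255),(591,333),(530,308)],.08)
im=cv2.imread("pics/w1raw.png");cv2.imwrite("pics/w1a.png",cv2.resize(im[0:225,90:390],None,fx=2.66,fy=2.66,interpolation=cv2.INTER_CUBIC))
t=cv2.imread("pics/top_raw.png");cv2.imwrite("pics/top_c.png",cv2.resize(t[170:290,190:390],None,fx=4,fy=4,interpolation=cv2.INTER_CUBIC))
```

```text
front edge [[503.6, 197.8], [501.0, -232.1]] mean [502.3 -17.2]
p2 [[593.9, 69.7], [594.0, 7.0], [517.6, 5.6], [517.4, 70.0]] mean [555.7  38.1]
p0 [[591.7, -141.3], [591.8, -204.7], [516.7, -208.1], [517.2, -139.1]] mean [ 554.4 -173.3]
disc [[556.3, 184.5], [556.5, 114.9], [590.3, 146.0], [520.3, 149.9]] mean [555.8 148.8]
bar [[535.1, 165.7], [577.0, 136.0]] mean [556.1 150.9]
posttops [[605.4, 38.1], [605.7, -67.0], [604.3, -174.7]] mean [605.1 -67.9]
handle2,1 [[603.6, -30.2], [534.4, -64.4]] mean [569.  -47.3]
fin top [[587.0, -39.3], [586.5, -92.6], [521.7, -94.6], [523.5, -40.0]] mean [554.7 -66.6]
mat [[433.1, 373.2], [434.4, 234.0], [295.3, 235.5]] mean [387.6 280.9]
cA [[454.4, 92.2], [439.4, 43.3], [376.5, 65.5], [392.8, 114.5]] mean [415.8  78.9]
cB [[468.3, -96.3], [450.6, -143.1], [389.4, -123.1], [409.4, -74.6]] mean [ 429.4 -109.3]
```

View pics/top_c.png

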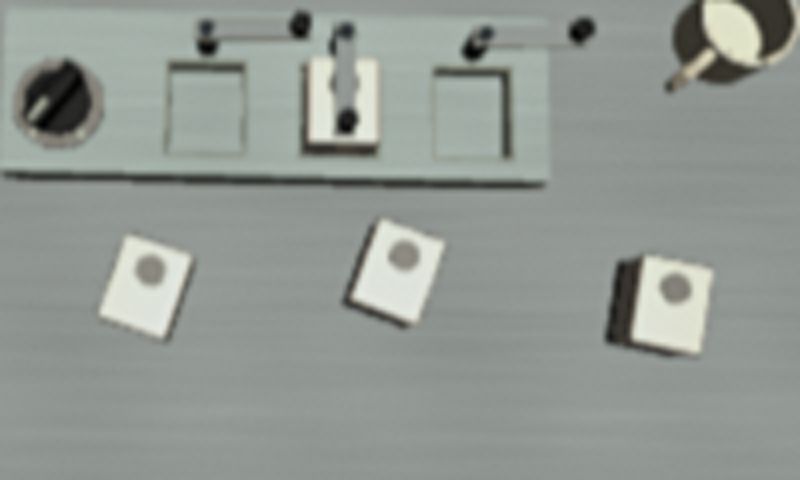

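View pics/w1a.png

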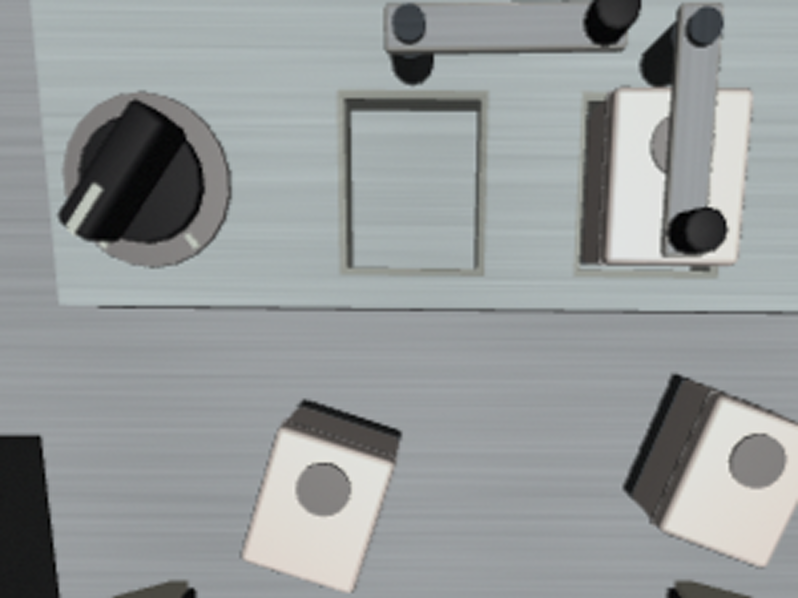

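Emit:
{"op": "arm_command", "data": {"increments": "0.5 104 -121 100 0.65; 0.5 104 -121 100 0.65; 0.5 104 -121 100 0.65; 0.5 104 -121 100 0.65; 0.5 104 -121 100 0.65"}}

```text
t: 2.15
tool_pos: [0.5554, 0.1469, 0.2177]
orientation: [2.97, -1.011, -0.012]
force: [-0.5, -0.3, 0.1]
opening: 0.0573
gripper_force: 0.0
```

```bash
cat > snap.py <<'E'
import sys,pickle,cv2
from plant import robot
from h import *
s=robot.read_state(); m=model(robot.camera_model("wrist")); im=robot.read_camera("wrist"); n=sys.argv[1]
R=Ro.from_rotvec(s["orientation"]).as_matrix()
print("t",round(s["t"],2),"tcp",(s["tool_pos"]*1000).round(1),"yaw",round(np.arctan2(R[1,0],R[0,0]),4),"q6",s["q"][5].round(3),"op",round(s["opening"]*1000,1),"F",s["force"].round(1),"tilt",R[:2,2].round(4))
pickle.dump(m,open(n+".pkl","wb"));cv2.imwrite(f"pics/{n}raw.png",im)
cv2.imwrite(f"pics/{n}.png",cv2.resize(im,(800,600),interpolation=cv2.INTER_CUBIC))
E
python3 snap.py w2
```

```text
t 2.15 tcp [555.4 146.9 217.7] yaw -0.6559 q6 2.396 op 57.3 F [-0.5 -0.3  0.1] tilt [-0.0082 -0.0014]
```

View pics/w2.png

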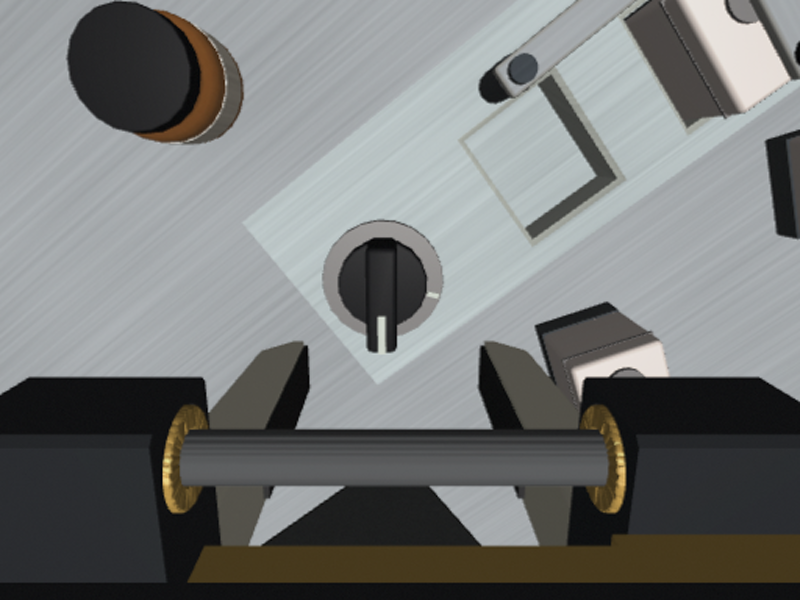

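Run:
```python
import pickle
from h import *
m=pickle.load(open("w2.pkl","rb"))
f=lambda p,z:(back(m,(np.array(p)+.5)/1.5625-.5,z)[:,:2]*1000).round(1)
a=f([(382,351),(381,240)],.102);print(a,a.mean(0),np.arctan2(*(a[1]-a[0])[::-1]))
print(f([(382.5,276)],.05),f([(382,284)],.066))
p=f([(459,141),(540,243)],.05);print(p)
print(f([(523,69)],.111))
```

```text
[[535.2 169.1]
 [581.5 133.6]] [558.35 151.35] -0.654128065606803
[[557.6 152.3]] [[556.8 153. ]]
[[593.   69.9]
 [516.2  65.9]]
[[604.2  36.6]]
```

```bash
cat > st.py <<'E'
from plant import robot
from h import *
s=robot.read_state();R=Ro.from_rotvec(s["orientation"]).as_matrix()
print("t",round(s["t"],2),"tcp",(s["tool_pos"]*1000).round(1),"yaw",round(np.arctan2(R[1,0],R[0,0]),4),"q6",s["q"][5].round(3),"op",round(s["opening"]*1000,1),"F",s["force"].round(1),"M",s["wrist_torque"].round(2),"tilt",R[:2,2].round(4))
E
python3 st.py
```

```text
t 2.2 tcp [555.3 145.8 219.8] yaw -0.6565 q6 2.395 op 53.4 F [-0.1  0.2 -0.4] M [ 0.11 -0.04  0.02] tilt [-0.0063 -0.0017]
```

Emit:
{"op": "arm_command", "data": {"increments": "0.5 0 0 0 0; 0.5 0 0 0 0"}}

```text
t: 2.4
tool_pos: [0.5563, 0.1454, 0.2245]
orientation: [-2.977, 1.004, -0.002]
force: [-0.1, 0.6, 0.0]
opening: 0.0469
gripper_force: 0.0
```

```bash
python3 st.py
```

```text
t 2.4 tcp [556.3 145.4 224.5] yaw -0.6508 q6 2.388 op 46.9 F [-0.1  0.6  0. ] M [0.06 0.02 0.  ] tilt [ 0.0012 -0.0002]
```

Emit:
{"op": "arm_command", "data": {"increments": "0.5 -3.5 -5.7 45 0; 0.5 -3.5 -5.7 90 0; 0.5 -3.5 -5.7 128 0; 0.5 -3.5 -5.7 128 0; 0.5 -3.5 -5.7 128 0"}}

```text
t: 2.9
tool_pos: [0.5568, 0.1526, 0.0963]
orientation: [-2.977, 1.004, -0.001]
force: [-0.2, -0.6, 0.2]
opening: 0.0464
gripper_force: 0.0
```

Emit:
{"op": "arm_command", "data": {"increments": "1 0 0 0 0; 1 0 0 0 0; 1 0 0 0 0; 1 0 0 0 0; 1 0 0 0 0", "grip_force": 50}}

```text
t: 3.4
tool_pos: [0.5564, 0.1533, 0.096]
orientation: [2.976, -1.004, -0.0]
force: [-2.3, -2.9, 4.1]
opening: 0.016
gripper_force: 50.0
```

```bash
python3 st.py
```

```text
t 3.4 tcp [556.4 153.3  96. ] yaw -0.6508 q6 2.402 op 16.0 F [-2.3 -2.9  4.1] M [-0.49  0.43 -0.09] tilt [-0.0003 -0.0007]
```

Emit:
{"op": "arm_command", "data": {"increments": "1 0 0 0 -0.13; 1 0 0 0 -0.26; 1 0 0 0 -0.39; 1 0 0 0 -0.52; 1 0 0 0 -0.65"}}

```text
t: 3.9
tool_pos: [0.5566, 0.1536, 0.096]
orientation: [3.141, 0.007, 0.0]
force: [-1.1, -0.6, 2.9]
opening: 0.0157
gripper_force: 50.0
```

Emit:
{"op": "arm_command", "data": {"increments": "1 0 0 0 -0.13; 1 0 0 0 -0.26; 1 0 0 0 -0.39; 1 0 0 0 -0.52; 1 0 0 0 -0.66"}}

```text
t: 4.4
tool_pos: [0.5565, 0.1539, 0.096]
orientation: [-2.969, -1.025, 0.0]
force: [-2.7, -0.3, 3.7]
opening: 0.0156
gripper_force: 50.2
```

Emit:
{"op": "arm_command", "data": {"increments": "1 0 0 0 -0.03; 1 0 0 0 -0.03; 1 0 0 0 -0.03"}}

```text
t: 4.7
tool_pos: [0.5565, 0.1539, 0.096]
orientation: [-2.959, -1.054, -0.0]
force: [-4.0, 1.3, 5.1]
opening: 0.0159
gripper_force: 50.9
```

```bash
python3 st.py
```

```text
t 4.7 tcp [556.5 153.9  96. ] yaw 0.6846 q6 1.067 op 15.9 F [-4.   1.3  5.1] M [ 0.14  0.62 -0.92] tilt [-0.0001  0.0006]
```

Emit:
{"op": "arm_command", "data": {"increments": "1 0 0 0 0.03; 0.6 0 0 0 0.03; 0.6 0 0 0 0.03; 0.55 0 0 -50 0.03; 0.55 0 0 -100 0.03"}}

```text
t: 5.2
tool_pos: [0.5549, 0.1532, 0.1943]
orientation: [-2.973, -1.015, 0.008]
force: [0.6, -0.4, 0.1]
opening: 0.0402
gripper_force: 0.0
```

Emit:
{"op": "arm_command", "data": {"increments": "0.55 0 0 -50 0.15; 0.55 0 0 -50 0.3; 0.55 0 0 -50 0.45; 0.55 0 0 -50 0.6; 0.55 0 0 -50 0.665"}}

```text
t: 5.7
tool_pos: [0.5566, 0.1535, 0.2455]
orientation: [3.141, -0.02, 0.0]
force: [0.3, -0.3, -0.2]
opening: 0.0419
gripper_force: 0.0
```

Emit:
{"op": "arm_command", "data": {"increments": "0.55 -22 219 0 0; 0.55 -22 219 0 0; 0.55 -22 219 0 0; 0.55 -22 219 0 0; 0.55 -22 219 0 0"}}

```text
t: 6.2
tool_pos: [0.5326, -0.0692, 0.2455]
orientation: [3.14, -0.015, -0.0]
force: [0.4, 0.7, 0.7]
opening: 0.0418
gripper_force: 0.0
```

Emit:
{"op": "arm_command", "data": {"increments": "0.55 0 0 0 0; 0.55 0 0 0 0; 0.55 0 0 0 0"}}

```text
t: 6.5
tool_pos: [0.5334, -0.0642, 0.2455]
orientation: [-3.141, 0.008, 0.0]
force: [-0.1, -0.6, -0.8]
opening: 0.0416
gripper_force: 0.0
```

```bash
python3 snap.py w3
```

```text
t 6.5 tcp [533.4 -64.2 245.5] yaw -0.0052 q6 1.36 op 41.6 F [-0.1 -0.6 -0.8] tilt [-0.      0.0004]
```

View pics/w3.png

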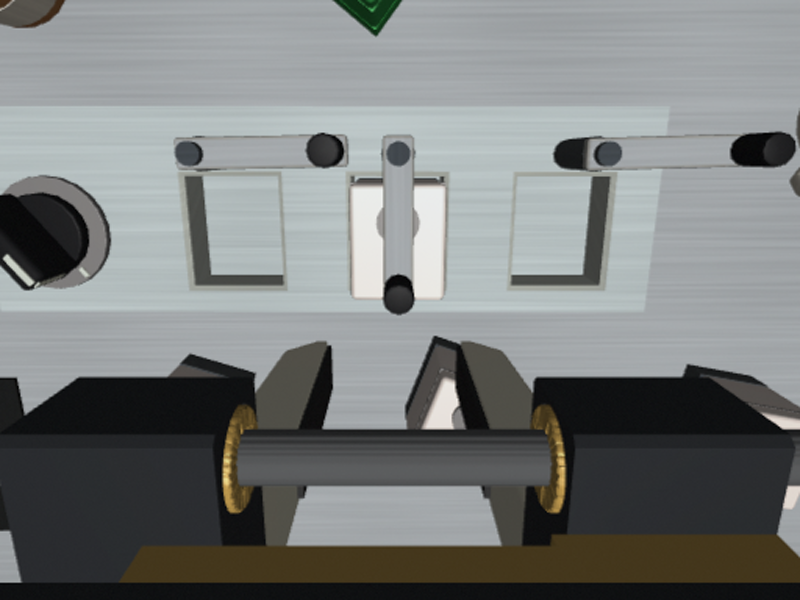

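Run:
```python
import pickle
from h import *
m=pickle.load(open("w3.pkl","rb"))
f=lambda p,z:(back(m,(np.array(p)+.5)/1.5625-.5,z)[:,:2]*1000).round(1)
print("caps",f([(188,153),(398.5,153),(608,153)],.113).tolist())
print("h",f([(324,149),(399,297),(781,149)],.137).tolist())
for n,p in dict(p2=[(179,174),(283,174),(287,290),(190,290)],p1=[(347,173),(448,173)],p0=[(515,173),(616,173),(605,290),(508,290)]).items():
  a=f(p,.05);print(n,a.tolist(),a.mean(0))
a=f([(351,184),(447,182),(445,299),(352,299)],.095);print(a.tolist(),a.mean(0))
```

```text
caps [[604.9, 38.7], [604.2, -67.4], [603.6, -173.1]]
h [[606.1, -33.0], [535.5, -67.2], [604.9, -242.9]]
p2 [[592.5, 69.6], [592.1, 4.4], [517.1, 6.2], [517.5, 70.4]] [554.8   37.65]
p1 [[592.5, -35.7], [592.2, -98.9]] [592.35 -67.3 ]
p0 [[591.9, -140.9], [591.6, -204.1], [515.9, -204.4], [516.3, -140.2]] [ 553.925 -172.4  ]
[[588.1, -41.6], [588.9, -93.9], [522.8, -94.1], [523.1, -40.5]] [555.725 -67.525]
```

Emit:
{"op": "arm_command", "data": {"increments": "0.55 1.3 3.1 50 0; 0.55 1.3 3.1 100 0; 0.55 1.3 3.1 106 0; 0.55 1.3 3.1 106 0; 0.55 1.3 3.1 106 0"}}

```text
t: 7.05
tool_pos: [0.5361, -0.0681, 0.1423]
orientation: [3.141, -0.008, 0.005]
force: [0.2, -0.2, 0.6]
opening: 0.0419
gripper_force: 0.0
```

Emit:
{"op": "arm_command", "data": {"increments": "1 0 0 0 0; 1 0 0 0 0; 1 0 0 0 0; 1 0 0 0 0", "grip_force": 15}}

```text
t: 7.45
tool_pos: [0.535, -0.0684, 0.1405]
orientation: [3.142, -0.009, 0.002]
force: [-0.2, 0.2, 4.8]
opening: 0.0157
gripper_force: 15.0
```

```bash
python3 st.py
```

```text
t 7.45 tcp [535.  -68.4 140.5] yaw -0.006 q6 1.354 op 15.7 F [-0.2  0.2  4.8] M [0.01 0.01 0.01] tilt [ 0.0013 -0.    ]
```

Emit:
{"op": "arm_command", "data": {"increments": "1 0.8 10.5 0 -0.15; 1 3.1 20.7 0 -0.30; 1 7 30.4 0 -0.45; 1 12.2 39.5 0 -0.60; 1 18.8 47.7 0 -0.75"}}

```text
t: 7.95
tool_pos: [0.5547, -0.1153, 0.1405]
orientation: [-2.922, -1.151, -0.006]
force: [7.7, 9.6, 0.0]
opening: 0.016
gripper_force: 15.0
```

Emit:
{"op": "arm_command", "data": {"increments": "1 0.8 10.5 0 -0.15; 1 3.1 20.7 0 -0.30; 1 7 30.4 0 -0.45; 1 12.2 39.5 0 -0.60; 1 18.8 47.7 0 -0.75"}}

```text
t: 8.45
tool_pos: [0.6004, -0.1358, 0.1404]
orientation: [-2.296, -2.141, -0.007]
force: [-0.7, 16.1, 6.1]
opening: 0.0153
gripper_force: 15.0
```

Emit:
{"op": "arm_command", "data": {"increments": "1 0.3 6 0 -0.08; 1 0.3 6 0 -0.08; 1 0.3 6 0 -0.08"}}

```text
t: 8.75
tool_pos: [0.6062, -0.1357, 0.1405]
orientation: [-2.214, -2.225, -0.006]
force: [1.1, 13.2, 6.3]
opening: 0.0158
gripper_force: 15.0
```

```bash
python3 st.py
```

```text
t 8.75 tcp [ 606.2 -135.7  140.5] yaw 1.5757 q6 -0.311 op 15.8 F [ 1.1 13.2  6.3] M [ 2.17 -0.1   0.07] tilt [0.0013 0.0043]
```

Emit:
{"op": "arm_command", "data": {"increments": "0.6 0 0 0 0; 0.6 0 0 0 0; 0.5 0 0 -50 0; 0.5 0 0 -90 0; 0 0 0 -90 0"}}

```text
t: 9.25
tool_pos: [0.6084, -0.1402, 0.2376]
orientation: [2.211, 2.217, 0.008]
force: [0.0, 0.1, 1.4]
opening: 0.0501
gripper_force: 0.0
```

Emit:
{"op": "arm_command", "data": {"increments": "0 70 -51 0 0.14; 0 70 -51 0 0.29; 0 70 -51 0 0.44; 0 70 -51 0 0.59; 0 70 -51 0 0.74"}}

```text
t: 9.75
tool_pos: [0.5536, -0.0689, 0.2293]
orientation: [2.876, 1.264, -0.001]
force: [-0.0, -0.5, -0.6]
opening: 0.0896
gripper_force: 0.0
```

Emit:
{"op": "arm_command", "data": {"increments": "0 0 0 0 0.14; 0 0 0 0 0.28; 0 0 0 0 0.42; 0 0 0 0 0.56; 0 0 0 0 0.7"}}

```text
t: 10.25
tool_pos: [0.5537, -0.0693, 0.2291]
orientation: [3.135, 0.2, -0.001]
force: [0.2, 0.1, 0.1]
opening: 0.0928
gripper_force: 0.0
```

Emit:
{"op": "arm_command", "data": {"increments": "0 0 0 0 0.14; 0 0 0 0 0.14; 0 0 0 0 0.14; 0 0 0 0 0.14"}}

```text
t: 10.65
tool_pos: [0.5539, -0.069, 0.2295]
orientation: [3.142, -0.004, -0.0]
force: [-0.9, -0.5, 0.3]
opening: 0.0935
gripper_force: 0.0
```

```bash
python3 st.py
```

```text
t 10.65 tcp [553.9 -69.  229.5] yaw -0.0028 q6 1.358 op 93.5 F [-0.9 -0.5  0.3] M [ 0.04  0.05 -0.02] tilt [-0.0002 -0.0001]
```

Emit:
{"op": "arm_command", "data": {"increments": "0 1.4 -1.5 45 0.003; 0 1.4 -1.5 90 0.003; 0 1.4 -1.5 130 0.003; 0 1.4 -1.5 143 0.003; 0 1.4 -1.5 143 0.003"}}

```text
t: 11.15
tool_pos: [0.5536, -0.067, 0.0845]
orientation: [-3.141, 0.012, 0.007]
force: [-0.3, 0.5, -0.3]
opening: 0.093
gripper_force: 0.0
```

Emit:
{"op": "arm_command", "data": {"increments": "1 0 0 0 0; 1 0 0 0 0; 1 0 0 0 0; 1 0 0 0 0", "grip_force": 25}}

```text
t: 11.55
tool_pos: [0.5565, -0.0676, 0.0883]
orientation: [3.141, -0.014, 0.004]
force: [0.2, 0.4, 1.2]
opening: 0.0655
gripper_force: 0.0
```

```bash
python3 st.py
```

```text
t 11.55 tcp [556.5 -67.6  88.3] yaw -0.0088 q6 1.367 op 65.5 F [0.2 0.4 1.2] M [0.02 0.   0.02] tilt [ 0.0026 -0.0005]
```

Emit:
{"op": "arm_command", "data": {"increments": "1 0 0 0 0; 1 0 0 0 0; 1 0 0 0 0"}}

```text
t: 11.85
tool_pos: [0.5558, -0.0672, 0.0872]
orientation: [-3.141, 0.014, -0.001]
force: [-1.0, 2.0, 4.9]
opening: 0.054
gripper_force: 25.0
```

```bash
python3 st.py
```

```text
t 11.85 tcp [555.8 -67.2  87.2] yaw -0.0088 q6 1.367 op 54.0 F [-1.   2.   4.9] M [0.27 0.06 0.01] tilt [0.0008 0.0001]
```

Emit:
{"op": "arm_command", "data": {"increments": "1 0 0 -25 0; 1 0 0 -55 0; 1 0 0 -90 0; 1 0 0 -110 0; 1 0 0 -110 0"}}

```text
t: 12.35
tool_pos: [0.5571, -0.0678, 0.1998]
orientation: [3.14, -0.014, 0.008]
force: [0.4, -0.5, -3.2]
opening: 0.0536
gripper_force: 25.0
```

Emit:
{"op": "arm_command", "data": {"increments": "1 -40 -20 0 0; 1 -75 -55 0 0; 1 -100 -95 0 0; 1 -120 -140 0 0; 1 -140 -185 0 0"}}

```text
t: 12.85
tool_pos: [0.4148, 0.1197, 0.1942]
orientation: [3.141, -0.016, -0.004]
force: [1.2, 2.3, -3.1]
opening: 0.0537
gripper_force: 25.0
```

Emit:
{"op": "arm_command", "data": {"increments": "1 -15 -45 0 0; 1 -30 -90 0 0; 1 -45 -135 0 0; 1 -51 -175 0 0; 1 -51 -187 0 0"}}

```text
t: 13.35
tool_pos: [0.3654, 0.3089, 0.1943]
orientation: [3.141, -0.008, -0.005]
force: [-0.3, -2.0, -4.0]
opening: 0.0539
gripper_force: 25.0
```

Emit:
{"op": "arm_command", "data": {"increments": "1 0 0 0 0; 1 0 0 0 0; 1 0 0 0 0"}}

```text
t: 13.65
tool_pos: [0.3678, 0.3049, 0.1958]
orientation: [3.14, -0.016, -0.002]
force: [0.3, -0.6, -3.3]
opening: 0.0536
gripper_force: 25.0
```

```bash
python3 st.py
```

```text
t 13.65 tcp [367.8 304.9 195.8] yaw -0.0103 q6 2.166 op 53.6 F [ 0.3 -0.6 -3.3] M [ 0.01 -0.02 -0.01] tilt [-0.0011 -0.0013]
```

Emit:
{"op": "arm_command", "data": {"increments": "1 -3 0 45 0; 1 -3 0 85 0; 1 -3 0 108 0; 1 -3 0 115 0; 1 -3 0 119 0"}}

```text
t: 14.15
tool_pos: [0.365, 0.3054, 0.0774]
orientation: [3.141, -0.016, -0.001]
force: [0.6, 0.3, -1.5]
opening: 0.0536
gripper_force: 25.0
```

Emit:
{"op": "arm_command", "data": {"increments": "1 0 0 0 0; 1 0 0 0 0; 1 0 0 0 0"}}

```text
t: 14.45
tool_pos: [0.3658, 0.307, 0.0792]
orientation: [-3.14, 0.014, -0.004]
force: [0.4, -0.1, -3.3]
opening: 0.0536
gripper_force: 25.0
```

```bash
python3 st.py
```

```text
t 14.45 tcp [365.8 307.   79.2] yaw -0.009 q6 2.171 op 53.6 F [ 0.4 -0.1 -3.3] M [0.09 0.01 0.01] tilt [0.0023 0.0016]
```

Emit:
{"op": "arm_command", "data": {"increments": "1 0 0 2 0; 1 0 0 3 0; 1 0 0 3 0; 1 0 0 3 0"}}

```text
t: 14.85
tool_pos: [0.3666, 0.3071, 0.0768]
orientation: [-3.14, 0.014, -0.006]
force: [1.4, -2.4, 8.5]
opening: 0.0539
gripper_force: 25.0
```

```bash
python3 st.py
```

```text
t 14.85 tcp [366.6 307.1  76.8] yaw -0.0087 q6 2.171 op 53.9 F [ 1.4 -2.4  8.5] M [-0.59  0.05  0.03] tilt [0.0039 0.0015]
```

Emit:
{"op": "arm_command", "data": {"increments": "0 0 0 0 0; 0 0 0 0 0; 0 0 0 0 0; 0 0 0 -40 0; 0 0 0 -90 0"}}

```text
t: 15.35
tool_pos: [0.3625, 0.305, 0.1627]
orientation: [3.138, -0.014, -0.009]
force: [0.6, 1.4, -0.6]
opening: 0.0894
gripper_force: 0.0
```

Emit:
{"op": "arm_command", "data": {"increments": "0 5 5 -50 0; 0 15 20 -90 0; 0 20 60 -110 0; 0 30 105 -125 0; 0 40 150 -140 0"}}

```text
t: 15.85
tool_pos: [0.4033, 0.1549, 0.3057]
orientation: [-3.141, 0.011, -0.002]
force: [1.6, -0.2, -0.3]
opening: 0.0928
gripper_force: 0.0
```

Emit:
{"op": "arm_command", "data": {"increments": "0 5 48 -5 0; 0 10 96 -10 0; 0 15 144 -15 0; 0 20 192 -16 0; 0 25 240 -16 0"}}

```text
t: 16.35
tool_pos: [0.4261, -0.0861, 0.3211]
orientation: [3.141, -0.014, 0.002]
force: [1.2, 0.6, 1.1]
opening: 0.093
gripper_force: 0.0
```

Emit:
{"op": "arm_command", "data": {"increments": "0 0 7 0 0; 0 0 7 0 0; 0 0 7 0 0; 0 0 7 0 0"}}

```text
t: 16.75
tool_pos: [0.4263, -0.0897, 0.3206]
orientation: [-3.141, 0.011, -0.0]
force: [0.3, 0.1, -0.0]
opening: 0.0929
gripper_force: 0.0
```

```bash
python3 snap.py w4
```

```text
t 16.75 tcp [426.3 -89.7 320.6] yaw -0.0068 q6 1.252 op 92.9 F [ 0.3  0.1 -0. ] tilt [0.0001 0.0005]
```

View pics/w4.png

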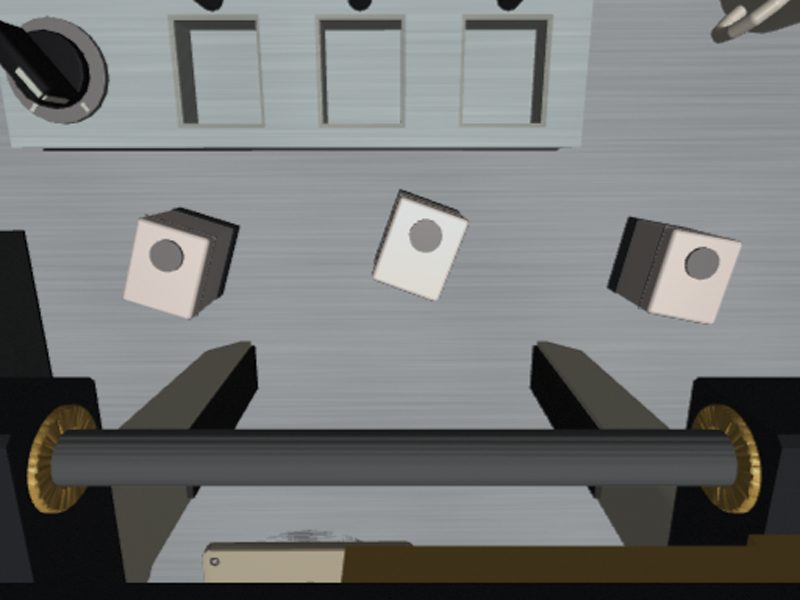

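```bash
cat > can.py <<'E'
import pickle,sys
from h import *
m=pickle.load(open(sys.argv[1]+".pkl","rb"))
f=lambda p,z:(back(m,(np.array(p)+.5)/1.5625-.5,z)[:,:2]*1000)
for n,p in eval(sys.argv[2]).items():
  a=f(p,.08);v=(a[0]-a[3]+a[1]-a[2])/2;w=(a[0]-a[1]+a[3]-a[2])/2
  print(n,a.mean(0).round(1),"yaw",np.arctan2(v[1],v[0]).round(3),np.arctan2(-w[0],w[1]).round(3),"len",np.hypot(*v).round(1),np.hypot(*w).round(1))
E
python3 can.py w4 "dict(A=[(140,216),(214,239),(190,319),(124,299)],B=[(399,194),(468,219),(437,300),(373,277)],C=[(674,226),(741,240),(715,324),(648,313)])"
```

```text
A [415.3  78.6] yaw -0.343 -0.321 len 65.5 52.8
B [ 429.5 -108.8] yaw -0.328 -0.356 len 64.3 52.2
C [ 406.7 -314.1] yaw -0.159 -0.191 len 66.1 52.2
```

Emit:
{"op": "arm_command", "data": {"increments": "0 3 19.3 40 0.14; 0 3 19.3 80 0.28; 0 3 19.3 120 0.331; 0 3 19.3 165 0.331; 0 3 19.3 165 0.331"}}

```text
t: 17.3
tool_pos: [0.4249, -0.1077, 0.1494]
orientation: [-3.095, 0.528, 0.017]
force: [-1.5, 0.1, -0.2]
opening: 0.0934
gripper_force: 0.0
```

Emit:
{"op": "arm_command", "data": {"increments": "0 0 0 0 0; 0 0 0 40 0; 0 0 0 75 0; 0 0 0 83 0; 0 0 0 83 0"}}

```text
t: 17.8
tool_pos: [0.4297, -0.1105, 0.074]
orientation: [3.096, -0.53, 0.001]
force: [-0.3, 0.2, 0.9]
opening: 0.0927
gripper_force: 0.0
```

Emit:
{"op": "arm_command", "data": {"increments": "0.3 0 0 0 0; 1 0 0 0 0; 1 0 0 0 0; 1 0 0 0 0; 1 0 0 0 0"}}

```text
t: 18.3
tool_pos: [0.4293, -0.1106, 0.0731]
orientation: [3.096, -0.531, 0.001]
force: [-0.0, -0.1, -0.6]
opening: 0.0573
gripper_force: 0.0
```

Emit:
{"op": "arm_command", "data": {"increments": "1 0 0 0 0; 1 0 0 0 0; 1 0 0 0 0"}}

```text
t: 18.6
tool_pos: [0.4293, -0.1104, 0.073]
orientation: [-3.096, 0.531, -0.001]
force: [0.2, 3.3, 4.8]
opening: 0.054
gripper_force: 25.0
```

```bash
python3 st.py
```

```text
t 18.6 tcp [ 429.3 -110.4   73. ] yaw -0.3398 q6 1.543 op 54.0 F [0.2 3.3 4.8] M [ 0.51 -0.01  0.02] tilt [0.0005 0.0002]
```

Emit:
{"op": "arm_command", "data": {"increments": "1 0 0 -30 0; 1 0 0 -70 0; 1 0 0 -105 0; 1 30 -24 -105 -0.1; 1 65 -51 -105 -0.2"}}

```text
t: 19.1
tool_pos: [0.5085, -0.0847, 0.1794]
orientation: [3.133, -0.216, 0.005]
force: [1.1, -1.3, -3.6]
opening: 0.0541
gripper_force: 25.0
```

```bash
python3 st.py
```

```text
t 19.1 tcp [508.5 -84.7 179.4] yaw -0.1379 q6 1.445 op 54.1 F [ 1.1 -1.3 -3.6] M [ 0.   -0.02 -0.03] tilt [ 0.0032 -0.0017]
```

Emit:
{"op": "arm_command", "data": {"increments": "1 25 -13 0 -0.08; 1 44.6 -22.9 0 -0.134; 1 44.6 -22.9 0 -0.134; 1 44.6 -22.9 0 -0.134; 1 44.6 -22.9 0 -0.134"}}

```text
t: 19.6
tool_pos: [0.5535, -0.068, 0.1768]
orientation: [-3.142, 0.011, 0.003]
force: [0.2, 0.8, -3.2]
opening: 0.0539
gripper_force: 25.0
```

```bash
python3 st.py
```

```text
t 19.6 tcp [553.5 -68.  176.8] yaw -0.0071 q6 1.364 op 53.9 F [ 0.2  0.8 -3.2] M [ 0.02 -0.07 -0.02] tilt [-0.0019  0.    ]
```

Emit:
{"op": "arm_command", "data": {"increments": "1 1 -0.5 30 0; 1 1 -0.5 45 0; 1 1 -0.5 55 0; 1 1 -0.5 62 0; 1 1 -0.5 68 0"}}

```text
t: 20.1
tool_pos: [0.5602, -0.0675, 0.1142]
orientation: [3.141, -0.01, 0.017]
force: [8.9, 2.9, 17.9]
opening: 0.0537
gripper_force: 25.0
```

Emit:
{"op": "arm_command", "data": {"increments": "1 0 0 7 0; 1 0 0 14 0; 1 0 0 19 0; 1 0 0 22 0; 1 0 0 22 0"}}

```text
t: 20.6
tool_pos: [0.5632, -0.0675, 0.097]
orientation: [3.14, -0.01, 0.028]
force: [0.9, 6.3, 35.7]
opening: 0.0538
gripper_force: 25.0
```

```bash
python3 st.py
```

```text
t 20.6 tcp [563.2 -67.5  97. ] yaw -0.0062 q6 1.365 op 53.8 F [ 0.9  6.3 35.7] M [ 1.38 -0.4  -0.12] tilt [ 0.0175 -0.0013]
```

```bash
python3 snap.py w5
python3 - <<'E'
import cv2,numpy as np
from plant import robot
im=robot.read_camera("scene")
a=cv2.resize(im[150:260,165:325],(640,440),interpolation=cv2.INTER_CUBIC)
b=cv2.imread("pics/w5.png")[0:600,200:700]
b=cv2.resize(b,None,fx=.73,fy=.73)
c=np.zeros((440,800,3),np.uint8);a=cv2.resize(a,(432,297));c[:297,:432]=a;c[:438,435:800]=b
cv2.imwrite("pics/c5.png",c)
E
```

```text
t 20.6 tcp [563.2 -67.5  97. ] yaw -0.0062 q6 1.365 op 53.8 F [ 0.9  6.3 35.7] tilt [ 0.0175 -0.0013]
```

View pics/c5.png

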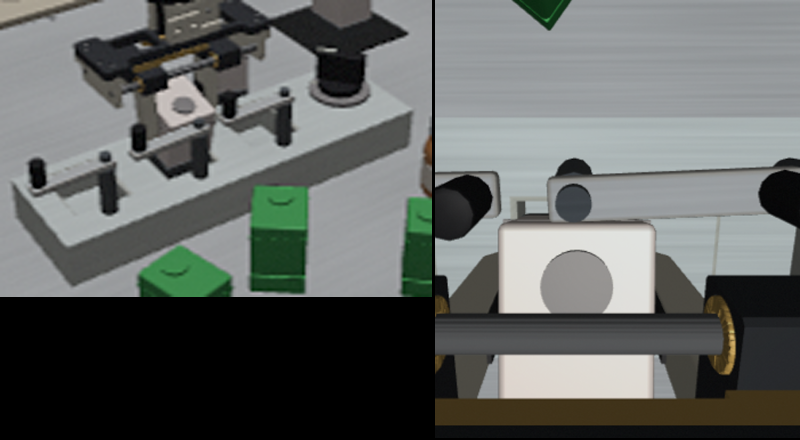

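Emit:
{"op": "arm_command", "data": {"increments": "1 0 0 -4 0; 1 0 0 -7 0; 1 0 0 -7 0; 1 0 0 -7 0"}}

```text
t: 21.1
tool_pos: [0.5582, -0.0678, 0.0977]
orientation: [3.141, -0.01, 0.01]
force: [4.8, 1.3, 12.7]
opening: 0.0539
gripper_force: 25.0
```

```bash
python3 st.py
```

```text
t 21.1 tcp [558.2 -67.8  97.7] yaw -0.0063 q6 1.365 op 53.9 F [ 4.8  1.3 12.7] M [ 0.11 -0.35  0.01] tilt [ 0.0061 -0.0011]
```

Emit:
{"op": "arm_command", "data": {"increments": "1 0 0 -4 0; 1 0 0 -4 0; 1 0 0 -4 0", "grip_force": 3}}

```text
t: 21.4
tool_pos: [0.5553, -0.0673, 0.0983]
orientation: [3.142, -0.01, -0.001]
force: [1.0, -0.6, -0.1]
opening: 0.0542
gripper_force: 3.0
```

Emit:
{"op": "arm_command", "data": {"increments": "0.38 0 0 0 0; 0.38 0 0 0 0; 0.3 0 0 0 0; 0 0 0 0 0; 0 0 0 0 0"}}

```text
t: 21.9
tool_pos: [0.5556, -0.0672, 0.0985]
orientation: [-3.142, 0.009, 0.0]
force: [-0.1, -0.0, 0.0]
opening: 0.0769
gripper_force: 0.0
```

```bash
python3 st.py; python3 snap.py w6;  python3 - <<'E'
import cv2,numpy as np
from plant import robot
im=robot.read_camera("scene")
a=cv2.resize(im[140:260,165:325],(480,360),interpolation=cv2.INTER_CUBIC)
b=cv2.imread("pics/w6.png")[0:600,200:700]
b=cv2.resize(b,(315,378))
c=np.zeros((380,800,3),np.uint8);c[:360,:480]=a;c[:378,483:798]=b
cv2.imwrite("pics/c6.png",c)
E
```

```text
t 21.9 tcp [555.6 -67.2  98.5] yaw -0.0059 q6 1.365 op 76.9 F [-0.1 -0.   0. ] M [0.05 0.01 0.03] tilt [-0.0003  0.0001]
t 21.9 tcp [555.6 -67.2  98.5] yaw -0.0059 q6 1.365 op 76.9 F [-0.1 -0.   0. ] tilt [-0.0003  0.0001]
```

View pics/c6.png

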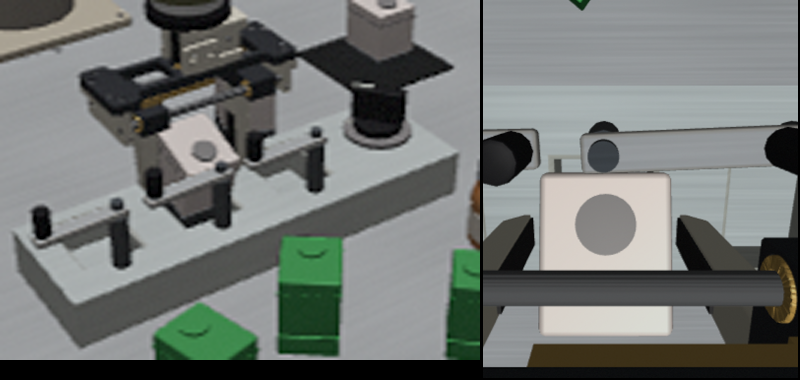

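```bash
cat > pnp.py <<'E'
import pickle
from h import *
def solve(m,px):
    O=np.array([(33,27,0),(33,-27,0),(-33,-27,0),(-33,27,0)],float)
    K=np.array([[m["fx"],0,m["cx"]],[0,m["fy"],m["cy"]],[0,0,1]])
    n,rs,ts,e=cv2.solvePnPGeneric(O,np.array(px,float),K,None,flags=cv2.SOLVEPNP_IPPE)
    for r,t,er in zip(rs,ts,e):
        R=m["R"]@cv2.Rodrigues(r)[0];c=m["eye"]*1000+m["R"]@t[:,0]
        b=c-80*R[:,2]
        print("top",c.round(1),"axis",R[:,2].round(3),"x",R[:,0].round(3),"base",b.round(1),"err",er.round(2))
E
python3 - <<'E'
from pnp import *
m=pickle.load(open("w6.pkl","rb"))
d=np.array([(292,275),(498,275),(500,532),(289,532)],float)
solve(m,(d+.5)/1.5625-.5)
im=cv2.imread("pics/w6raw.png");g=im.astype(int);lo=g.min(2)
for r in (178,185,200,210,250,270,300,320,335,338,340,342,344): 
    row=lo[r]; k=np.where(row[150:360]>175)[0]+150; print(r,(k.min(),k.max()) if len(k) else None, row[[188,200,250,300,318]])
E
```

```text
top [563.5 -67.9 115.5] axis [ 0.295 -0.014  0.956] x [ 0.956 -0.008 -0.295] base [539.9 -66.8  39.1] err [0.15]
top [565.9 -67.8 114.7] axis [0.585 0.013 0.811] x [ 0.811 -0.008 -0.584] base [519.1 -68.8  49.8] err [3.61]
178 None [124 137 150 156 160]
185 (np.int64(190), np.int64(315)) [154 196 198 201 120]
200 (np.int64(190), np.int64(315)) [157 197 127 201 127]
210 (np.int64(190), np.int64(315)) [159 198 129 203 132]
250 (np.int64(189), np.int64(316)) [165 200 135 205 157]
270 (np.int64(189), np.int64(316)) [167 200 204 207 162]
300 None [81 81 81 81 81]
320 (np.int64(189), np.int64(317)) [173 203 207 210 165]
335 (np.int64(189), np.int64(317)) [175 203 208 211 166]
338 (np.int64(189), np.int64(316)) [168 187 194 197 159]
340 (np.int64(254), np.int64(314)) [154 169 175 179 144]
342 None [145 144 144 143 143]
344 None [149 150 149 145 144]
```

Emit:
{"op": "arm_command", "data": {"increments": "1 0 0 0 0; 1 0 0 0 0; 1 0 0 0 0; 1 0 0 0 0; 1 0 0 0 0", "grip_force": 7}}

```text
t: 22.5
tool_pos: [0.5556, -0.0673, 0.0987]
orientation: [3.141, -0.009, -0.0]
force: [-2.0, -8.7, 5.6]
opening: 0.054
gripper_force: 7.8
```

Emit:
{"op": "arm_command", "data": {"increments": "1 0 0 -10 0; 1 0 0 -20 0; 1 0 0 -30 0; 1 0 0 -40 0; 1 0 0 -50 0"}}

```text
t: 23.0
tool_pos: [0.5559, -0.0672, 0.1499]
orientation: [3.141, -0.009, 0.001]
force: [-0.0, 0.1, -3.8]
opening: 0.0543
gripper_force: 7.0
```

Emit:
{"op": "arm_command", "data": {"increments": "1 0 0 -10 0; 1 0 0 -20 0; 1 0 0 -25 0; 1 0 0 -25 0; 1 0 0 -25 0"}}

```text
t: 23.5
tool_pos: [0.5555, -0.0671, 0.1734]
orientation: [-3.142, 0.009, 0.001]
force: [-0.4, -1.3, -4.1]
opening: 0.0539
gripper_force: 7.0
```

```bash
python3 snap.py w7
python3 - <<'E'
import cv2
im=cv2.imread("pics/w7raw.png");lo=im.min(2).astype(int)
for r in list(range(160,190,4))+[200,270,315,325,330,335,338,341,344,347,350]:
    k=[i for i in range(150,360) if lo[r,i]>175]; print(r,(k[0],k[-1]) if k else None, lo[r,[200,250,300]])
E
```

```text
t 23.5 tcp [555.5 -67.1 173.4] yaw -0.0059 q6 1.365 op 53.9 F [-0.4 -1.3 -4.1] tilt [-0.0003  0.0001]
160 (202, 209) [175 166 174]
164 None [171 172 166]
168 None [173 172 172]
172 None [173 173 172]
176 None [ 94  99 112]
180 (199, 313) [176 185 189]
184 (184, 315) [207 210 212]
188 (189, 315) [207 210 212]
200 (189, 315) [208 135 213]
270 (188, 316) [211 215 218]
315 (188, 317) [213 217 220]
325 (188, 317) [215 218 220]
330 (188, 317) [215 218 220]
335 (188, 317) [215 219 220]
338 (188, 316) [198 205 208]
341 None [166 168 155]
344 None [156 158 154]
347 None [152 155 155]
350 None [26 27 25]
```

Emit:
{"op": "arm_command", "data": {"increments": "1 -25 0 0 0; 1 -55 0 0 0; 1 -85 0 0 0; 1 -115 0 0 0; 1 -130 0 0 0", "grip_force": 20}}

```text
t: 24.05
tool_pos: [0.4232, -0.0661, 0.1725]
orientation: [-3.141, 0.009, 0.004]
force: [0.1, -0.1, -2.0]
opening: 0.054
gripper_force: 20.0
```

Emit:
{"op": "arm_command", "data": {"increments": "1 0 0 30 0; 1 0 0 60 0; 1 0 0 85 0; 1 0 0 95 0; 1 0 0 100 0"}}

```text
t: 24.55
tool_pos: [0.4247, -0.0661, 0.0724]
orientation: [-3.141, 0.009, 0.004]
force: [0.0, 0.6, -3.9]
opening: 0.0541
gripper_force: 20.0
```

Emit:
{"op": "arm_command", "data": {"increments": "1 0 0 0 0; 1 0 0 2 0; 1 0 0 2 0; 1 0 0 2 0", "grip_force": 3}}

```text
t: 24.95
tool_pos: [0.4263, -0.0666, 0.0725]
orientation: [3.141, -0.009, 0.002]
force: [0.0, 0.5, -3.4]
opening: 0.0541
gripper_force: 3.0
```

```bash
python3 st.py
```

```text
t 24.95 tcp [426.3 -66.6  72.5] yaw -0.0059 q6 1.303 op 54.1 F [ 0.   0.5 -3.4] M [ 0.07 -0.04 -0.03] tilt [ 0.0014 -0.0004]
```

Emit:
{"op": "arm_command", "data": {"increments": "1 0 0 2 0; 1 0 0 4 0; 0 0 0 4 0; 0 0 0 4 0; 0 0 0 4 0"}}

```text
t: 25.45
tool_pos: [0.426, -0.0665, 0.068]
orientation: [3.141, -0.009, 0.001]
force: [0.6, 0.4, -0.1]
opening: 0.0731
gripper_force: 0.0
```

Emit:
{"op": "arm_command", "data": {"increments": "0 0 0 4 0; 0 0 0 -40 0; 0 0 0 -85 0; 0 0 0 -130 0; 0 0 5 -175 0"}}

```text
t: 25.95
tool_pos: [0.4253, -0.0711, 0.2442]
orientation: [-3.141, 0.008, -0.0]
force: [1.9, 0.4, -0.0]
opening: 0.0928
gripper_force: 0.0
```

Emit:
{"op": "arm_command", "data": {"increments": "0 0 18 -45 0; 0 0 18 -80 0; 0 0 18 -80 0; 0 0 18 -80 0; 0 0 18 -80 0"}}

```text
t: 26.45
tool_pos: [0.425, -0.0891, 0.3209]
orientation: [-3.141, 0.009, 0.004]
force: [0.2, -0.3, -0.4]
opening: 0.0931
gripper_force: 0.0
```

```bash
python3 snap.py w8; python3 st.py
```

```text
t 26.45 tcp [425.  -89.1 320.9] yaw -0.0058 q6 1.252 op 93.1 F [ 0.2 -0.3 -0.4] tilt [-0.0023  0.0008]
t 26.5 tcp [424.9 -89.1 320.7] yaw -0.0057 q6 1.252 op 93.1 F [-0.4 -0.7 -0.2] M [ 0.01  0.03 -0.  ] tilt [-0.0029  0.001 ]
```

View pics/w8.png

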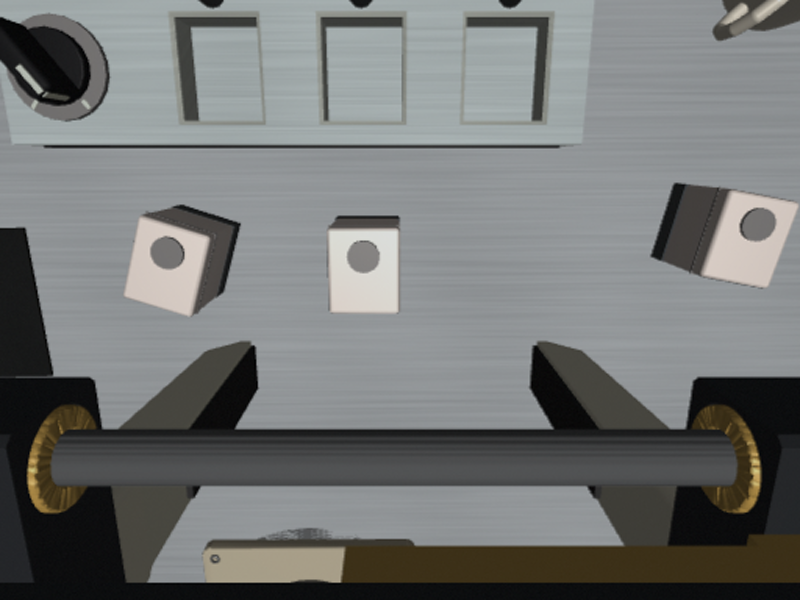

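```bash
python3 can.py w8 "dict(A=[(140,214),(213,236),(190,316),(124,296)],B=[(329,228),(400,227),(399,313),(328,313)],C=[(734,188),(798,202),(766,289),(700,275)])"
python3 - <<'E'
from pnp import *
m=pickle.load(open("w8.pkl","rb"))
print((back(m,(np.array([(318,12),(406,12),(405,125),(321,125)])+.5)/1.5625-.5,.05).mean(0)*1000).round(1))
E
```

```text
A [415.3  79.3] yaw -0.339 -0.315 len 65.0 52.3
B [410.8 -67.2] yaw -0.032 0.001 len 65.2 52.9
C [ 432.8 -350. ] yaw -0.208 -0.213 len 65.5 50.5
[554.6 -67.4  50. ]
```

Emit:
{"op": "arm_command", "data": {"increments": "0 -14 -22 45 0; 0 -14 -22 90 0; 0 -14 -22 135 0; 0 -14 -22 180 0; 0 -14 -22 200 0"}}

```text
t: 27.0
tool_pos: [0.4076, -0.0659, 0.1164]
orientation: [-3.139, 0.009, 0.013]
force: [-0.5, 0.7, 0.5]
opening: 0.0929
gripper_force: 0.0
```

Emit:
{"op": "arm_command", "data": {"increments": "0 0 0 25 0; 0 0 0 47 0; 0 0 0 47 0; 0 0 0 47 0; 0 0 0 47 0"}}

```text
t: 27.5
tool_pos: [0.4122, -0.0674, 0.0766]
orientation: [3.141, -0.009, 0.002]
force: [0.0, 0.2, -0.7]
opening: 0.093
gripper_force: 0.0
```

```bash
python3 st.py
```

```text
t 27.5 tcp [412.2 -67.4  76.6] yaw -0.0058 q6 1.292 op 93.0 F [ 0.   0.2 -0.7] M [ 0.06 -0.01  0.  ] tilt [ 0.0011 -0.0003]
```

Good; close firmly, then lift gently.

Emit:
{"op": "arm_command", "data": {"increments": "1 -0.5 0 2 0; 1 -0.5 0 2 0; 1 -0.5 0 2 0; 1 -0.5 0 2 0; 1 -0.5 0 2 0", "grip_force": 40}}

```text
t: 28.0
tool_pos: [0.4113, -0.0674, 0.0738]
orientation: [3.141, -0.009, 0.001]
force: [0.0, 0.4, -0.4]
opening: 0.0574
gripper_force: 0.0
```

Emit:
{"op": "arm_command", "data": {"increments": "1 0 0 0 0; 1 0 0 0 0; 1 0 0 0 0; 1 0 0 0 0"}}

```text
t: 28.4
tool_pos: [0.4113, -0.0672, 0.0738]
orientation: [-3.141, 0.009, -0.0]
force: [-0.7, 1.6, 2.9]
opening: 0.0536
gripper_force: 40.0
```

```bash
python3 st.py
```

```text
t 28.4 tcp [411.3 -67.2  73.8] yaw -0.0059 q6 1.291 op 53.6 F [-0.7  1.6  2.9] M [0.45 0.07 0.01] tilt [0.0002 0.0003]
```

Emit:
{"op": "arm_command", "data": {"increments": "1 0 0 -15 0; 1 0 0 -35 0; 1 0 0 -60 0; 1 0 0 -85 0; 1 0 0 -95 0"}}

```text
t: 28.9
tool_pos: [0.4119, -0.0677, 0.1705]
orientation: [3.14, -0.009, 0.004]
force: [-0.2, -0.4, -2.5]
opening: 0.0541
gripper_force: 40.0
```

Emit:
{"op": "arm_command", "data": {"increments": "1 15 0 0 0; 1 40 0 0 0; 1 65 0 0 0; 1 90 0 0 0; 1 110 0 0 0"}}

```text
t: 29.4
tool_pos: [0.5216, -0.068, 0.167]
orientation: [-3.141, 0.009, 0.003]
force: [0.1, -0.2, -3.8]
opening: 0.054
gripper_force: 40.0
```

Emit:
{"op": "arm_command", "data": {"increments": "1 15 0 0 0; 1 25 0 0 0; 1 30 0 0 0; 1 32 0 0 0; 1 32 0 0 0"}}

```text
t: 29.9
tool_pos: [0.5528, -0.0682, 0.1683]
orientation: [-3.142, 0.009, 0.001]
force: [0.2, 0.2, -3.3]
opening: 0.0538
gripper_force: 40.0
```

```bash
python3 st.py
cat > edges.py <<'E'
import sys
from pnp import *
n=sys.argv[1]; m=pickle.load(open(n+".pkl","rb")); lo=cv2.imread(f"pics/{n}raw.png").min(2).astype(int)
# bright top face: rows along columns 205/300, cols along rows 190/330
def ext(v,a,b,t=170):
    k=np.where(v[a:b]>t)[0]+a; return k.min()-.5,k.max()+.5
for r in range(168,348,6): print(r,lo[r,[195,205,300,310]],end=";")
E
python3 snap.py w9; python3 edges.py w9
```

```text
t 29.9 tcp [552.8 -68.2 168.3] yaw -0.0059 q6 1.362 op 53.8 F [ 0.2  0.2 -3.3] M [ 0.03 -0.03 -0.01] tilt [-0.0007  0.0001]
t 29.9 tcp [552.8 -68.2 168.3] yaw -0.0059 q6 1.362 op 53.8 F [ 0.2  0.2 -3.3] tilt [-0.0007  0.0001]
168 [184 183 182 182];174 [180  74 117 178];180 [185  76  76 179];186 [132  77  76 141];192 [ 96  98 104  85];198 [201 204 215 208];204 [222 223 226 217];210 [221 222 226 214];216 [220 222 225 209];222 [218 221 224 205];228 [213 221 224 200];234 [209 221 223 196];240 [203 220 222 191];246 [199 220 222 188];252 [195 220 221 185];258 [189 219 221 183];264 [185 218 221 184];270 [182 218 220 178];276 [32 31 31 30];282 [49 50 50 50];288 [77 77 76 75];294 [84 84 85 86];300 [92 91 91 91];306 [87 88 88 88];312 [155 212 214 152];318 [143 211 213 151];324 [157 208 209 155];330 [163 162 163 162];336 [162 163 160 159];342 [163 162 159 158];
```

```bash
cat > fit.py <<'E'
import sys
from pnp import *
n=sys.argv[1]; m=pickle.load(open(n+".pkl","rb")); g=cv2.imread(f"pics/{n}raw.png").min(2).astype(float)
def half(v,a,b,rising):  # subpixel crossing of strongest gradient
    d=np.diff(v[a:b]); k=np.argmax(d if rising else -d); return a+k+.5
cols=(205,212,290,300)
rt=np.mean([half(g[:,c],170,215,True) for c in cols]); rb=np.mean([half(g[:,c],312,350,False) for c in cols])
def side(r): return half(g[r],165,215,True),half(g[r],290,340,False)
r1,r2=np.arange(int(rt)+8,int(rt)+20),np.arange(314,int(rb)-5)
L=[side(r) for r in np.r_[r1,r2]]; rr=np.r_[r1,r2]
pl=np.polyfit(rr,[l[0] for l in L],1);pr=np.polyfit(rr,[l[1] for l in L],1)
px=[(np.polyval(pl,rt),rt),(np.polyval(pr,rt),rt),(np.polyval(pr,rb),rb),(np.polyval(pl,rb),rb)]
print(np.round(px,1).tolist()); solve(m,px)
E
python3 fit.py w9
```

```text
[[193.0, 184.5], [310.5, 184.5], [334.3, 348.5], [168.9, 348.5]]
top [563.7 -68.6 189.7] axis [ 0.733 -0.002  0.68 ] x [ 0.68  -0.005 -0.733] base [505.  -68.4 135.3] err [1.73]
top [560.8 -68.6 196.3] axis [ 0.076 -0.003  0.997] x [ 0.997 -0.007 -0.076] base [554.8 -68.4 116.6] err [10.99]
```

```bash
cat > pitch.py <<'E'
import sys
from pnp import *
n,x,y,zt=sys.argv[1],*map(float,sys.argv[2:5]); m=pickle.load(open(n+".pkl","rb"))
for dx in (-3,0,3):
  for a in (-.1,-.05,0,.05,.1):
    c,s=np.cos(a),np.sin(a); g=np.array([x,y,zt-6.2-6])  # pivot at grasp point
    P=[g+np.array([c*u+s*12.2,v,-s*u+c*12.2]) for u,v in((dx+33,27),(dx+33,-27),(dx-33,-27),(dx-33,27))]
    print(dx,a,proj(m,np.array(P)/1000).round(1).tolist())
E
python3 pitch.py w9 552.8 -68.2 174.5
python3 - <<'E'
import cv2
g=cv2.imread("pics/w9raw.png").min(2).astype(int)
print(g[190:202,205],g[190:202,300],g[320:334,205],g[320:334,300]);print(g[204,180:200],g[204,300:322]);print(g[320,180:200],g[320,300:322])
E
```

```text
-3 -0.1 [[184.9, 202.9], [316.0, 202.0], [307.8, 328.7], [195.3, 329.4]]
-3 -0.05 [[185.5, 200.2], [315.4, 199.3], [308.4, 330.4], [194.6, 331.1]]
-3 0 [[186.1, 197.6], [314.9, 196.8], [309.1, 332.0], [193.9, 332.6]]
-3 0.05 [[186.7, 195.3], [314.3, 194.5], [309.8, 333.4], [193.2, 334.0]]
-3 0.1 [[187.3, 193.2], [313.7, 192.4], [310.5, 334.5], [192.5, 335.2]]
0 -0.1 [[184.4, 196.1], [316.5, 195.3], [308.1, 323.8], [194.9, 324.4]]
0 -0.05 [[185.0, 193.3], [315.8, 192.5], [308.7, 325.2], [194.3, 325.8]]
0 0 [[185.7, 190.7], [315.1, 189.9], [309.3, 326.5], [193.6, 327.1]]
0 0.05 [[186.4, 188.4], [314.5, 187.6], [310.0, 327.6], [193.0, 328.2]]
0 0.1 [[187.1, 186.3], [313.8, 185.5], [310.6, 328.5], [192.3, 329.2]]
3 -0.1 [[183.8, 189.2], [316.9, 188.4], [308.4, 318.7], [194.5, 319.4]]
3 -0.05 [[184.6, 186.4], [316.2, 185.6], [309.0, 319.9], [193.9, 320.5]]
3 0 [[185.3, 183.8], [315.4, 183.0], [309.6, 320.9], [193.3, 321.5]]
3 0.05 [[186.1, 181.4], [314.7, 180.6], [310.2, 321.7], [192.7, 322.4]]
3 0.1 [[186.8, 179.3], [314.0, 178.5], [310.8, 322.4], [192.1, 323.1]]
[ 77  78  98 123 147 169 179 192 204 217 223 223] [ 76  79 104 135 165 189 196 205 215 221 226 226] [211 210 211 210 208 187 166 164 164 163 162 160 157 159] [212 212 212 212 209 195 183 165 163 159 163 162 157 155]
[178 179 179 178 179 179 179 179 179 129 154 175 189 203 217 222 223 223
 223 223] [226 226 226 226 227 226 226 227 226 225 217 206 193 184 136 169 179 179
 179 179 179 178]
[161 161 161 162 161 161 161 161 161 161 161 162 162 161 144 139 162 177
 189 201] [212 212 212 212 208 199 190 181 147 159 162 162 161 161 161 162 161 161
 161 161 161 161]
```

Emit:
{"op": "arm_command", "data": {"increments": "1 2 -0.7 15 0; 1 2 -0.7 30 0; 1 2 -0.7 35 0; 1 2 -0.7 35 0; 1 2 -0.7 35 0"}}

```text
t: 30.45
tool_pos: [0.5549, -0.0674, 0.1333]
orientation: [-3.141, 0.009, 0.001]
force: [-0.6, 0.1, -3.4]
opening: 0.0537
gripper_force: 40.0
```

Emit:
{"op": "arm_command", "data": {"increments": "1 0 0 0 0; 1 0 0 0 0"}}

```text
t: 30.65
tool_pos: [0.5556, -0.0676, 0.1344]
orientation: [3.141, -0.009, 0.002]
force: [-0.3, 0.2, -3.8]
opening: 0.0536
gripper_force: 40.0
```

```bash
python3 st.py
```

```text
t 30.65 tcp [555.6 -67.6 134.4] yaw -0.0059 q6 1.364 op 53.6 F [-0.3  0.2 -3.8] M [ 0.02 -0.   -0.  ] tilt [ 0.0012 -0.0003]
```

Base is ~60 mm, position good. Descend slowly.

Emit:
{"op": "arm_command", "data": {"increments": "1 -0.5 0 6 0; 1 -0.5 0 12 0; 1 -0.5 0 18 0; 1 -0.5 0 24 0; 1 -0.5 0 24 0"}}

```text
t: 31.15
tool_pos: [0.5537, -0.0673, 0.108]
orientation: [-3.141, 0.009, 0.004]
force: [0.3, 0.4, -3.7]
opening: 0.0538
gripper_force: 40.0
```

```bash
python3 st.py
```

```text
t 31.15 tcp [553.7 -67.3 108. ] yaw -0.0059 q6 1.364 op 53.8 F [ 0.3  0.4 -3.7] M [ 0.02  0.03 -0.01] tilt [-0.0023  0.0005]
```

Emit:
{"op": "arm_command", "data": {"increments": "1 0.5 0 6 0; 1 0.5 0 12 0; 1 0.5 0 18 0; 1 0.5 0 22 0; 1 0.5 0 22 0"}}

```text
t: 31.65
tool_pos: [0.5552, -0.0673, 0.0887]
orientation: [-3.141, 0.009, 0.0]
force: [-7.3, 1.7, 8.1]
opening: 0.0535
gripper_force: 40.0
```

```bash
python3 st.py
```

```text
t 31.65 tcp [555.2 -67.3  88.7] yaw -0.0058 q6 1.364 op 53.5 F [-7.3  1.7  8.1] M [ 0.37  1.15 -0.02] tilt [-0.0002  0.0002]
```

Emit:
{"op": "arm_command", "data": {"increments": "0.3 0 0 0 0; 0.2 0 0 0 0; 0.1 0 0 0 0; 0.1 0 0 -40 0; 0.1 0 0 -90 0"}}

```text
t: 32.15
tool_pos: [0.5528, -0.0671, 0.1753]
orientation: [-3.14, 0.009, 0.01]
force: [-0.1, -0.5, 0.0]
opening: 0.0831
gripper_force: 0.0
```

Emit:
{"op": "arm_command", "data": {"increments": "0.55 15 20 -40 -0.15; 0.55 35 50 -40 -0.3; 0.55 49 70 -40 -0.45; 0.55 49 70 -40 -0.6; 0.55 49 70 -40 -0.75"}}

```text
t: 32.65
tool_pos: [0.604, -0.1387, 0.2173]
orientation: [-2.924, -1.149, 0.0]
force: [-0.4, 1.0, -0.1]
opening: 0.0481
gripper_force: 0.0
```

Emit:
{"op": "arm_command", "data": {"increments": "0.55 0 0 0 0; 0.55 0 0 0 0; 0.55 0 0 0 0"}}

```text
t: 32.95
tool_pos: [0.6037, -0.1376, 0.2176]
orientation: [2.929, 1.137, 0.0]
force: [-0.2, -0.8, 0.3]
opening: 0.0418
gripper_force: 0.0
```

```bash
python3 snap.py w10
python3 - <<'E'
import pickle
from h import *
m=pickle.load(open("w10.pkl","rb"))
print((proj(m,np.array([[.6046,-.1373,.137],[.555,-.0673,.098],[.588,-.0403,.095],[.522,-.0403,.095],[.522,-.0943,.095],[.588,-.0943,.095]]))*1.5625).round())
E
```

```text
t 32.95 tcp [ 603.7 -137.6  217.6] yaw 0.7407 q6 0.523 op 41.8 F [-0.2 -0.8  0.3] tilt [ 0.0001 -0.    ]
[[393. 315.]
 [226. 273.]
 [225. 187.]
 [147. 283.]
 [229. 349.]
 [309. 260.]]
```

View pics/w10.png

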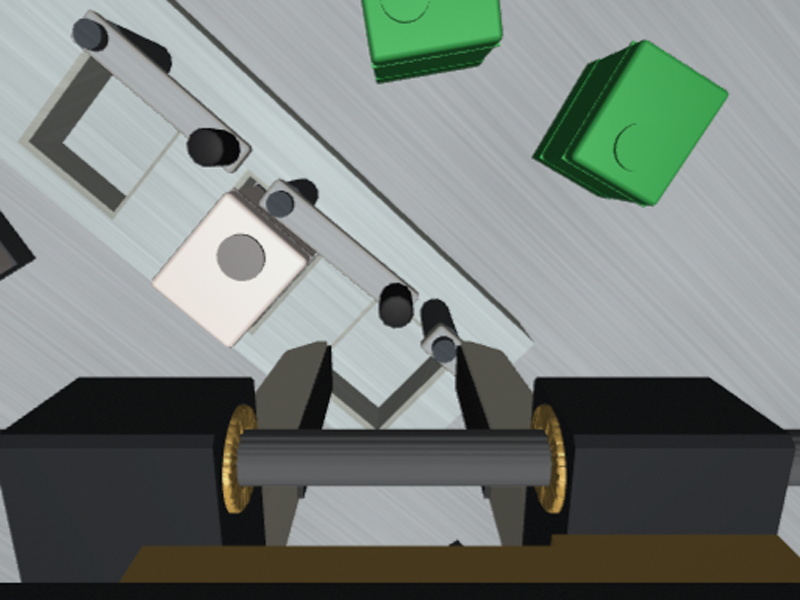

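Emit:
{"op": "arm_command", "data": {"increments": "0.55 0.7 0.4 35 0; 0.55 0.7 0.4 70 0; 0.55 0.7 0.4 77 0; 0.55 0.7 0.4 77 0; 0.55 0.7 0.4 77 0"}}

```text
t: 33.5
tool_pos: [0.6054, -0.1378, 0.1425]
orientation: [2.926, 1.141, 0.003]
force: [-0.3, -0.4, 0.1]
opening: 0.0418
gripper_force: 0.0
```

Emit:
{"op": "arm_command", "data": {"increments": "1 0 0 0 0; 1 0 0 0 0; 1 0 0 0 0; 1 0 0 0 0", "grip_force": 15}}

```text
t: 33.9
tool_pos: [0.6049, -0.1378, 0.1413]
orientation: [2.926, 1.142, 0.001]
force: [0.2, -1.4, 1.3]
opening: 0.0156
gripper_force: 15.0
```

```bash
python3 st.py
```

```text
t 33.9 tcp [ 604.9 -137.8  141.3] yaw 0.744 q6 0.52 op 15.6 F [ 0.2 -1.4  1.3] M [-0.08 -0.15 -0.03] tilt [ 0.001  -0.0005]
```

Emit:
{"op": "arm_command", "data": {"increments": "1 -7.2 -7.6 0 0.15; 1 -13.2 -16.3 0 0.30; 1 -17.8 -25.7 0 0.45; 1 -20.9 -35.7 0 0.60; 1 -22.6 -46 0 0.75"}}

```text
t: 34.4
tool_pos: [0.5565, -0.1198, 0.1413]
orientation: [3.14, -0.02, 0.001]
force: [-1.2, -1.4, 2.7]
opening: 0.0152
gripper_force: 15.0
```

```bash
python3 st.py
```

```text
t 34.4 tcp [ 556.5 -119.8  141.3] yaw -0.0126 q6 1.282 op 15.2 F [-1.2 -1.4  2.7] M [-0.25  0.16  0.05] tilt [ 0.0005 -0.0015]
```

Emit:
{"op": "arm_command", "data": {"increments": "1 -7.2 -7.6 0 0.15; 1 -13.2 -16.3 0 0.30; 1 -17.8 -25.7 0 0.45; 1 -20.9 -35.7 0 0.60; 1 -22.6 -46 0 0.75"}}

```text
t: 34.9
tool_pos: [0.5331, -0.0733, 0.1413]
orientation: [2.914, -1.168, -0.003]
force: [-7.2, -1.9, 7.6]
opening: 0.0155
gripper_force: 15.0
```

Emit:
{"op": "arm_command", "data": {"increments": "1 -3 -3 0 0.06; 1 -6 -6.2 0 0.12; 1 -6 -6.2 0 0.12"}}

```text
t: 35.2
tool_pos: [0.5328, -0.065, 0.1413]
orientation: [2.841, -1.334, -0.003]
force: [-11.3, -3.8, 10.1]
opening: 0.0154
gripper_force: 15.0
```

```bash
python3 st.py
```

```text
t 35.2 tcp [532.8 -65.  141.3] yaw -0.8779 q6 2.234 op 15.4 F [-11.3  -3.8  10.1] M [-0.51  1.95  0.05] tilt [-0.0032 -0.0019]
```

Emit:
{"op": "arm_command", "data": {"increments": "1 -1 -3.4 0 0; 1 -1 -3.4 0 0; 1 -1 -3.4 0 0"}}

```text
t: 35.5
tool_pos: [0.5331, -0.0646, 0.1411]
orientation: [2.837, -1.331, -0.007]
force: [-21.6, -14.3, 15.8]
opening: 0.0154
gripper_force: 15.0
```

```bash
python3 st.py
```

```text
t 35.5 tcp [533.1 -64.6 141.1] yaw -0.8771 q6 2.238 op 15.4 F [-21.6 -14.3  15.8] M [-2.43  3.74 -0.06] tilt [-0.0073 -0.0054]
```

Emit:
{"op": "arm_command", "data": {"increments": "1 1 3.4 0 0; 0.6 1 3.4 0 0; 0.5 1 3.4 0 0; 0.5 1 3.4 -45 0; 0.5 1 3.4 -90 0"}}

```text
t: 36.0
tool_pos: [0.5331, -0.0638, 0.2299]
orientation: [2.845, -1.332, -0.006]
force: [1.7, -0.9, 0.7]
opening: 0.043
gripper_force: 0.0
```

Emit:
{"op": "arm_command", "data": {"increments": "0 -45 -4 0 -0.13; 0 -90 -4 0 -0.27; 0 -135 -4 0 -0.4; 0 -170 -4 0 -0.5; 0 -187 -4.7 0 -0.542"}}

```text
t: 36.5
tool_pos: [0.4167, 0.0844, 0.2307]
orientation: [-3.099, 0.513, -0.001]
force: [0.2, -0.1, -0.4]
opening: 0.082
gripper_force: 0.0
```

Emit:
{"op": "arm_command", "data": {"increments": "0 0 0 0 0; 0 0 0 0 0; 0 0 0 0 0"}}

```text
t: 36.8
tool_pos: [0.4187, 0.0819, 0.2307]
orientation: [3.097, -0.524, 0.001]
force: [0.6, -0.1, 0.3]
opening: 0.0929
gripper_force: 0.0
```

```bash
python3 snap.py w11
cat > topfind.py <<'E'
# find bright top faces near expected position: project region, threshold, minAreaRect on ground-plane z=.08 homography
import sys
from pnp import *
n,x,y=sys.argv[1],float(sys.argv[2])/1e3,float(sys.argv[3])/1e3
z=float(sys.argv[4])/1e3 if len(sys.argv)>4 else .08
m=pickle.load(open(n+".pkl","rb")); im=cv2.imread(f"pics/{n}raw.png")
S=4; half=70 # 4 px per mm
src=proj(m,np.array([[x+half/1e3,y+half/1e3,z],[x+half/1e3,y-half/1e3,z],[x-half/1e3,y-half/1e3,z],[x-half/1e3,y+half/1e3,z]])).astype(np.float32)
W=2*half*S
H=cv2.getPerspectiveTransform(src,np.float32([[0,0],[W,0],[W,W],[0,W]]))
r=cv2.warpPerspective(im,H,(W,W)); cv2.imwrite(f"pics/{n}_rect.png",r)
mask=((r.min(2)>185)).astype(np.uint8); mask=cv2.morphologyEx(mask,cv2.MORPH_OPEN,np.ones((15,15)))
cs,_=cv2.findContours(mask,cv2.RETR_EXTERNAL,cv2.CHAIN_APPROX_NONE)
for c in sorted(cs,key=cv2.contourArea)[::-1][:2]:
    (cx,cy),(w,h),a=cv2.minAreaRect(c); b=cv2.boxPoints(((cx,cy),(w,h),a))
    e=b[1]-b[0] if np.hypot(*(b[1]-b[0]))>np.hypot(*(b[2]-b[1])) else b[2]-b[1]
    yaw=np.arctan2(-e[0],-e[1]); yaw=(yaw+np.pi/2)%np.pi-np.pi/2
    print("xy",round(x*1e3+half-cy/S,1),round(y*1e3+half-cx/S,1),"yaw",round(yaw,3),"size",round(max(w,h)/S,1),round(min(w,h)/S,1),"fill",round(cv2.contourArea(c)/(w*h),2))
E
python3 topfind.py w11 415 79; python3 topfind.py w8 415 79; python3 topfind.py w8 411 -67;python3 topfind.py w8 433 -350
```

```text
t 36.8 tcp [418.7  81.9 230.7] yaw -0.3353 q6 1.979 op 92.9 F [ 0.6 -0.1  0.3] tilt [ 0.0003 -0.0002]
xy 414.5 80.5 yaw -0.313 size 62.7 50.5 fill 0.98
xy 414.8 80.7 yaw -0.322 size 61.5 49.0 fill 0.97
xy 410.5 -67.0 yaw -0.005 size 62.3 49.8 fill 0.98
xy 432.4 -350.5 yaw -0.192 size 61.2 48.6 fill 0.98
```

Emit:
{"op": "arm_command", "data": {"increments": "0 -3.1 3.2 45 -0.01; 0 -3.1 3.2 90 -0.01; 0 -3.1 3.2 130 -0.01; 0 -3.1 3.2 150 -0.01; 0 -3.1 3.2 157 -0.01"}}

```text
t: 37.35
tool_pos: [0.4123, 0.0795, 0.0707]
orientation: [3.099, -0.509, -0.008]
force: [0.5, -0.9, 0.2]
opening: 0.093
gripper_force: 0.0
```

Emit:
{"op": "arm_command", "data": {"increments": "0 0 0 0 0; 0 0 0 0 0; 0 0 0 0 0; 0.3 0 0 0 0; 0.3 0 0 0 0", "grip_force": 40}}

```text
t: 37.85
tool_pos: [0.4149, 0.0804, 0.0746]
orientation: [-3.1, 0.506, -0.003]
force: [0.5, 0.6, -0.2]
opening: 0.0814
gripper_force: 0.0
```

```bash
python3 st.py
```

```text
t 37.85 tcp [414.9  80.4  74.6] yaw -0.3239 q6 1.965 op 81.4 F [ 0.5  0.6 -0.2] M [ 0.07  0.04 -0.05] tilt [0.0017 0.0001]
```

Emit:
{"op": "arm_command", "data": {"increments": "1 0 0 0 0; 1 0 0 0 0; 1 0 0 0 0; 1 0 0 0 0; 1 0 0 0 0"}}

```text
t: 38.35
tool_pos: [0.4143, 0.0805, 0.0737]
orientation: [-3.1, 0.507, -0.0]
force: [1.6, 0.9, -0.4]
opening: 0.0538
gripper_force: 40.0
```

```bash
python3 st.py
```

```text
t 38.35 tcp [414.3  80.5  73.7] yaw -0.3239 q6 1.965 op 53.8 F [ 1.6  0.9 -0.4] M [ 0.27 -0.05  0.02] tilt [0.0002 0.0002]
```

Emit:
{"op": "arm_command", "data": {"increments": "1 0 0 -15 0; 1 0 0 -35 0; 1 0 0 -60 0; 1 0 0 -85 0; 1 0 0 -95 0"}}

```text
t: 38.85
tool_pos: [0.4151, 0.0804, 0.1707]
orientation: [-3.1, 0.506, -0.004]
force: [0.5, 0.2, -3.2]
opening: 0.0539
gripper_force: 40.0
```

Emit:
{"op": "arm_command", "data": {"increments": "1 12 0 0 -0.05; 1 35 -1 0 -0.1; 1 60 -2 0 -0.15; 1 85 -3 0 -0.2; 1 105 -3 0 -0.25"}}

```text
t: 39.35
tool_pos: [0.5152, 0.0494, 0.1672]
orientation: [3.139, -0.113, -0.003]
force: [0.2, 0.6, -2.3]
opening: 0.054
gripper_force: 40.0
```

Emit:
{"op": "arm_command", "data": {"increments": "1 0 0 0 0; 1 0 0 0 0"}}

```text
t: 39.55
tool_pos: [0.5139, 0.0497, 0.1672]
orientation: [3.139, -0.118, -0.004]
force: [-0.2, -0.3, -3.6]
opening: 0.0535
gripper_force: 40.0
```

```bash
python3 st.py
```

```text
t 39.55 tcp [513.9  49.7 167.2] yaw -0.0752 q6 1.643 op 53.5 F [-0.2 -0.3 -3.6] M [ 0.07  0.01 -0.01] tilt [-0.0027  0.0001]
```

Emit:
{"op": "arm_command", "data": {"increments": "1 15 3 0 -0.03; 1 30 6 0 -0.06; 1 38 8 0 -0.069; 1 41.5 8.9 0 -0.069; 1 41.5 8.9 0 -0.069"}}

```text
t: 40.05
tool_pos: [0.555, 0.0379, 0.1683]
orientation: [-3.142, 0.009, 0.001]
force: [0.5, 0.5, -3.4]
opening: 0.0541
gripper_force: 40.0
```

Emit:
{"op": "arm_command", "data": {"increments": "1 0 0 15 0; 1 0 0 28 0; 1 0 0 33 0; 1 0 0 33 0; 1 0 0 33 0"}}

```text
t: 40.55
tool_pos: [0.5552, 0.0379, 0.1354]
orientation: [-3.142, 0.008, 0.001]
force: [0.0, -0.8, -3.0]
opening: 0.0538
gripper_force: 40.0
```

```bash
python3 snap.py w12; python3 topfind.py w12 555 38 140.7; python3 topfind.py w9 553 -68 174.5
```

```text
t 40.55 tcp [555.2  37.9 135.4] yaw -0.0049 q6 1.552 op 53.8 F [ 0.  -0.8 -3. ] tilt [-0.0005  0.    ]
xy 568.0 37.2 yaw -1.571 size 51.0 37.5 fill 0.71
xy 526.5 37.4 yaw -1.571 size 50.8 7.0 fill 0.96
xy 565.4 -68.9 yaw -1.571 size 50.8 36.2 fill 0.69
xy 524.3 -68.6 yaw 1.561 size 50.3 7.8 fill 0.95
```

Emit:
{"op": "arm_command", "data": {"increments": "1 0 0 6 0; 1 0 0 12 0; 1 0 0 18 0; 1 0 0 24 0; 1 0 0 24 0"}}

```text
t: 41.1
tool_pos: [0.5545, 0.0378, 0.1101]
orientation: [-3.142, 0.008, 0.004]
force: [-1.0, 0.1, -2.9]
opening: 0.0535
gripper_force: 40.0
```

```bash
python3 st.py
```

```text
t 41.1 tcp [554.5  37.8 110.1] yaw -0.0049 q6 1.552 op 53.5 F [-1.   0.1 -2.9] M [0.03 0.03 0.04] tilt [-0.0023  0.    ]
```

Emit:
{"op": "arm_command", "data": {"increments": "1 0 0 6 0; 1 0 0 12 0; 1 0 0 18 0; 1 0 0 23 0; 1 0 0 23 0"}}

```text
t: 41.6
tool_pos: [0.5556, 0.0379, 0.0886]
orientation: [-3.141, 0.008, -0.0]
force: [0.1, -0.3, -2.5]
opening: 0.0537
gripper_force: 40.0
```

```bash
python3 st.py
```

```text
t 41.6 tcp [555.6  37.9  88.6] yaw -0.0048 q6 1.552 op 53.7 F [ 0.1 -0.3 -2.5] M [0.04 0.05 0.03] tilt [0.0002 0.0001]
```

Emit:
{"op": "arm_command", "data": {"increments": "1 0 0 2 0; 0.3 0 0 2 0; 0.1 0 0 2 0; 0.1 0 0 -40 0; 0.1 0 0 -88 0"}}

```text
t: 42.1
tool_pos: [0.5534, 0.0378, 0.1748]
orientation: [-3.141, 0.008, 0.009]
force: [0.9, -0.2, 0.8]
opening: 0.0812
gripper_force: 0.0
```

Emit:
{"op": "arm_command", "data": {"increments": "0.55 15 20 -40 -0.15; 0.55 35 50 -40 -0.3; 0.55 49.6 70.2 -40 -0.45; 0.55 49.6 70.2 -40 -0.6; 0.55 49.6 70.2 -40 -0.745"}}

```text
t: 42.6
tool_pos: [0.6051, -0.0336, 0.2163]
orientation: [-2.926, -1.143, 0.0]
force: [-0.4, -0.8, -0.3]
opening: 0.0483
gripper_force: 0.0
```

Emit:
{"op": "arm_command", "data": {"increments": "0.55 0 0 0 0; 0.55 0 0 0 0; 0.55 0 0 0 0"}}

```text
t: 42.9
tool_pos: [0.6046, -0.0324, 0.2166]
orientation: [-2.931, -1.131, -0.0]
force: [-0.5, -0.9, -0.1]
opening: 0.0418
gripper_force: 0.0
```

```bash
python3 snap.py w13; python3 topfind.py w13 555 38 95; python3 topfind.py w10 555 -67 95
python3 - <<'E'
import cv2,pickle
from h import *
m=pickle.load(open("w13.pkl","rb")); im=cv2.imread("pics/w13raw.png")
# handle: dark blob near expectation
p=proj(m,[[.6052,-.0323,.137]])[0];print(p)
x,y=p.astype(int);mask=(im.max(2)<70).astype(np.uint8);n,l,s,c=cv2.connectedComponentsWithStats(mask)
k=l[y,x];print(k,s[k],c[k], back(m,[c[k]],.133)*1000)
m=pickle.load(open("w10.pkl","rb")); im=cv2.imread("pics/w10raw.png")
p=proj(m,[[.6049,-.1378,.137]])[0];x,y=p.astype(int);mask=(im.max(2)<70).astype(np.uint8);n,l,s,c=cv2.connectedComponentsWithStats(mask)
k=l[y,x];print(k,s[k],c[k], back(m,[c[k]],.133)*1000)
E
```

```text
t 42.9 tcp [604.6 -32.4 216.6] yaw 0.7369 q6 0.696 op 41.8 F [-0.5 -0.9 -0.1] tilt [-0.  0.]
xy 555.8 37.2 yaw 0.0 size 63.5 51.0 fill 0.99
xy 607.1 74.1 yaw 1.559 size 48.7 10.2 fill 0.84
xy 554.3 -67.8 yaw -0.009 size 63.8 51.2 fill 0.98
xy 614.0 -66.9 yaw -1.571 size 139.8 22.0 fill 0.5
[251.29714134 202.60967173]
19 [    0   183   512   201 52682] [255.3553206  316.42616074] [[538.49039958 -96.93436894 133.        ]]
16 [243 181  21  29 497] [253.01810865 194.92152918] [[ 608.07584079 -135.63041458  133.        ]]
```

Emit:
{"op": "arm_command", "data": {"increments": "0.55 0.5 0.4 35 0; 0.55 0.5 0.4 68 0; 0.55 0.5 0.4 75.5 0; 0.55 0.5 0.4 75.5 0; 0.55 0.5 0.4 75.5 0"}}

```text
t: 43.45
tool_pos: [0.6062, -0.0326, 0.1428]
orientation: [2.928, 1.135, 0.003]
force: [0.7, 0.7, -0.0]
opening: 0.0422
gripper_force: 0.0
```

Emit:
{"op": "arm_command", "data": {"increments": "1 0 0 0 0; 1 0 0 0 0; 1 0 0 0 0; 1 0 0 0 0", "grip_force": 15}}

```text
t: 43.85
tool_pos: [0.6056, -0.0321, 0.1418]
orientation: [-2.928, -1.136, -0.002]
force: [0.3, 1.9, 7.5]
opening: 0.0154
gripper_force: 15.0
```

```bash
python3 st.py
```

```text
t 43.85 tcp [605.6 -32.1 141.8] yaw 0.7401 q6 0.692 op 15.4 F [0.3 1.9 7.5] M [ 0.04 -0.03 -0.05] tilt [0.0009 0.0008]
```

Emit:
{"op": "arm_command", "data": {"increments": "1 -7.2 -7.6 0 0.15; 1 -13.2 -16.3 0 0.30; 1 -17.8 -25.7 0 0.45; 1 -20.9 -35.7 0 0.60; 1 -22.6 -46 0 0.75"}}

```text
t: 44.35
tool_pos: [0.5577, -0.0144, 0.1419]
orientation: [3.14, -0.026, 0.002]
force: [0.5, -1.0, 2.6]
opening: 0.0156
gripper_force: 15.0
```

```bash
python3 st.py
```

```text
t 44.35 tcp [557.7 -14.4 141.9] yaw -0.0165 q6 1.47 op 15.6 F [ 0.5 -1.   2.6] M [-0.06 -0.12  0.06] tilt [ 0.0013 -0.001 ]
```

Emit:
{"op": "arm_command", "data": {"increments": "1 -7.2 -7.6 0 0.15; 1 -13.2 -16.3 0 0.30; 1 -17.8 -25.7 0 0.45; 1 -20.9 -35.7 0 0.60; 1 -22.6 -46 0 0.75"}}

```text
t: 44.85
tool_pos: [0.5344, 0.032, 0.1419]
orientation: [2.912, -1.174, -0.002]
force: [-5.8, -1.8, 6.5]
opening: 0.0155
gripper_force: 15.0
```

Emit:
{"op": "arm_command", "data": {"increments": "1 -3 -3 0 0.06; 1 -6 -6.2 0 0.12; 1 -6 -7 0 0.12; 1 -6 -7 0 0.12"}}

```text
t: 45.25
tool_pos: [0.5343, 0.0394, 0.1418]
orientation: [2.837, -1.336, -0.003]
force: [-13.2, -10.5, 12.2]
opening: 0.0156
gripper_force: 15.0
```

```bash
python3 st.py
```

```text
t 45.25 tcp [534.3  39.4 141.8] yaw -0.8805 q6 2.433 op 15.6 F [-13.2 -10.5  12.2] M [-1.82  2.3  -0.01] tilt [-0.004  -0.0042]
```

Emit:
{"op": "arm_command", "data": {"increments": "1 1 3 0 0; 0.6 1 3 0 0; 0.5 1 3 0 0; 0.5 1 3 -45 0; 0.5 1 3 -90 0"}}

```text
t: 45.75
tool_pos: [0.5328, 0.0391, 0.2302]
orientation: [2.841, -1.337, -0.006]
force: [1.2, 0.2, -0.0]
opening: 0.0428
gripper_force: 0.0
```

Emit:
{"op": "arm_command", "data": {"increments": "0 20 28 0 -0.14; 0 45 62 0 -0.28; 0 70 97 0 -0.42; 0 95 131 0 -0.56; 0 118 163 0 -0.68"}}

```text
t: 46.25
tool_pos: [0.4834, -0.1572, 0.2312]
orientation: [3.127, -0.304, 0.001]
force: [0.2, -0.5, -0.0]
opening: 0.0818
gripper_force: 0.0
```

Emit:
{"op": "arm_command", "data": {"increments": "0 -2 45 0 0; 0 -5 90 0 0; 0 -8 135 0 0; 0 -10 180 0 0; 0 -11 201 0 0"}}

```text
t: 46.75
tool_pos: [0.4318, -0.3539, 0.231]
orientation: [3.125, -0.317, -0.0]
force: [0.7, 0.5, -1.6]
opening: 0.0929
gripper_force: 0.0
```

Emit:
{"op": "arm_command", "data": {"increments": "0 0 0 0 0; 0 0 0 0 0; 0 0 0 0 0"}}

```text
t: 47.05
tool_pos: [0.4336, -0.3496, 0.231]
orientation: [-3.125, 0.312, 0.0]
force: [-0.1, -0.2, 0.1]
opening: 0.0929
gripper_force: 0.0
```

```bash
python3 snap.py w14; python3 topfind.py w14 432.6 -350.3
```

```text
t 47.05 tcp [ 433.6 -349.6  231. ] yaw -0.199 q6 0.999 op 92.9 F [-0.1 -0.2  0.1] tilt [0.     0.0006]
xy 432.7 -350.7 yaw -0.188 size 62.2 50.0 fill 0.98
```

Emit:
{"op": "arm_command", "data": {"increments": "0 -0.7 1 45 -0.008; 0 -0.7 1 90 -0.008; 0 -0.7 1 130 -0.008; 0 -0.7 1 150 -0.008; 0 -0.7 1 157 -0.008"}}

```text
t: 47.6
tool_pos: [0.4312, -0.3489, 0.0711]
orientation: [-3.124, 0.298, 0.006]
force: [-0.7, 0.3, 0.1]
opening: 0.093
gripper_force: 0.0
```

Emit:
{"op": "arm_command", "data": {"increments": "0 0 0 0 0; 0 0 0 0 0; 0 0 0 0 0; 0.3 0 0 0 0; 0.3 0 0 0 0", "grip_force": 40}}

```text
t: 48.1
tool_pos: [0.4327, -0.352, 0.0752]
orientation: [3.126, -0.301, 0.002]
force: [0.3, 1.2, 0.9]
opening: 0.0812
gripper_force: 0.0
```

Emit:
{"op": "arm_command", "data": {"increments": "1 0 0 0 0; 1 0 0 0 0; 1 0 0 0 0; 1 0 0 0 0; 1 0 0 0 0"}}

```text
t: 48.6
tool_pos: [0.4323, -0.3513, 0.0741]
orientation: [-3.127, 0.301, 0.0]
force: [-0.6, 2.3, 2.4]
opening: 0.0537
gripper_force: 40.0
```

```bash
python3 st.py
```

```text
t 48.6 tcp [ 432.3 -351.3   74.1] yaw -0.1919 q6 0.988 op 53.7 F [-0.6  2.3  2.4] M [ 0.47 -0.09 -0.  ] tilt [-0.      0.0006]
```

Emit:
{"op": "arm_command", "data": {"increments": "1 0 0 -15 0; 1 0 0 -35 0; 1 0 0 -60 0; 1 0 0 -85 0; 1 0 0 -98 0"}}

```text
t: 49.1
tool_pos: [0.4329, -0.3524, 0.1753]
orientation: [3.125, -0.301, 0.004]
force: [1.0, -0.4, -2.9]
opening: 0.0539
gripper_force: 40.0
```

Emit:
{"op": "arm_command", "data": {"increments": "1 5 -12 0 -0.03; 1 16 -37 0 -0.06; 1 29 -67 0 -0.1; 1 42 -97 0 -0.14; 1 52 -120 0 -0.17"}}

```text
t: 49.6
tool_pos: [0.5064, -0.2408, 0.1703]
orientation: [-3.14, 0.028, 0.003]
force: [0.1, 0.7, -3.5]
opening: 0.0537
gripper_force: 40.0
```

Emit:
{"op": "arm_command", "data": {"increments": "1 0 0 0 0; 1 0 0 0 0; 1 0 0 0 0"}}

```text
t: 49.9
tool_pos: [0.5056, -0.2435, 0.1711]
orientation: [-3.141, 0.034, 0.002]
force: [0.4, -0.4, -3.2]
opening: 0.0535
gripper_force: 40.0
```

```bash
python3 st.py
```

```text
t 49.9 tcp [ 505.6 -243.5  171.1] yaw -0.0217 q6 1.052 op 53.5 F [ 0.4 -0.4 -3.2] M [-0.    0.01  0.03] tilt [-0.0015  0.0005]
```

Emit:
{"op": "arm_command", "data": {"increments": "1 12 -18 0 -0.016; 1 28 -43 0 -0.016; 1 41 -63 0 -0.016; 1 46.5 -72 0 -0.016; 1 46.5 -72 0 -0.016"}}

```text
t: 50.4
tool_pos: [0.5543, -0.1724, 0.1718]
orientation: [-3.141, 0.008, 0.001]
force: [-0.2, -0.6, -3.8]
opening: 0.0535
gripper_force: 40.0
```

Emit:
{"op": "arm_command", "data": {"increments": "1 0 0 15 0; 1 0 0 30 0; 1 0 0 36 0; 1 0 0 36 0; 1 0 0 36 0"}}

```text
t: 50.9
tool_pos: [0.5539, -0.173, 0.1357]
orientation: [-3.141, 0.01, 0.001]
force: [-0.3, 0.2, -3.4]
opening: 0.054
gripper_force: 40.0
```

```bash
python3 snap.py w15; python3 topfind.py w15 554.5 -172.5 141
```

```text
t 50.9 tcp [ 553.9 -173.   135.7] yaw -0.0065 q6 1.186 op 54.0 F [-0.3  0.2 -3.4] tilt [-0.0008  0.0003]
xy 566.6 -173.6 yaw -1.571 size 50.8 37.2 fill 0.71
xy 580.0 -108.0 yaw 0.0 size 30.5 11.0 fill 0.97
```

Emit:
{"op": "arm_command", "data": {"increments": "1 0.4 -0.5 6 0; 1 0.4 -0.5 12 0; 1 0.4 -0.5 18 0; 1 0.4 -0.5 24 0; 1 0.4 -0.5 24 0"}}

```text
t: 51.45
tool_pos: [0.5538, -0.1718, 0.1106]
orientation: [-3.141, 0.009, 0.003]
force: [-0.8, 1.1, -3.5]
opening: 0.0541
gripper_force: 40.0
```

```bash
python3 st.py
```

```text
t 51.45 tcp [ 553.8 -171.8  110.6] yaw -0.0058 q6 1.187 op 54.1 F [-0.8  1.1 -3.5] M [ 0.05  0.04 -0.  ] tilt [-0.0022  0.0009]
```

Emit:
{"op": "arm_command", "data": {"increments": "1 0 0 6 0; 1 0 0 12 0; 1 0 0 18 0; 1 0 0 24 0; 1 0 0 24 0"}}

```text
t: 51.95
tool_pos: [0.555, -0.1722, 0.0888]
orientation: [-3.142, 0.009, -0.001]
force: [-3.7, 1.5, 4.3]
opening: 0.0538
gripper_force: 40.0
```

```bash
python3 st.py
```

```text
t 51.95 tcp [ 555.  -172.2   88.8] yaw -0.0058 q6 1.187 op 53.8 F [-3.7  1.5  4.3] M [0.31 0.61 0.01] tilt [0.0006 0.    ]
```

Emit:
{"op": "arm_command", "data": {"increments": "1 0 0 0 0; 0.3 0 0 0 0; 0.1 0 0 0 0; 0.1 0 0 -40 0; 0.1 0 0 -88 0"}}

```text
t: 52.45
tool_pos: [0.5526, -0.1715, 0.174]
orientation: [-3.139, 0.009, 0.009]
force: [1.1, -0.3, 0.5]
opening: 0.0807
gripper_force: 0.0
```

Emit:
{"op": "arm_command", "data": {"increments": "0.55 15 20 -40 -0.15; 0.55 35 50 -40 -0.3; 0.55 49.3 70.4 -40 -0.45; 0.55 49.3 70.4 -40 -0.6; 0.55 49.3 70.4 -40 -0.745"}}

```text
t: 52.95
tool_pos: [0.6038, -0.2439, 0.2156]
orientation: [-2.927, -1.142, 0.0]
force: [-0.0, 0.8, -1.5]
opening: 0.0483
gripper_force: 0.0
```

Emit:
{"op": "arm_command", "data": {"increments": "0.55 0 0 0 0; 0.55 0 0 0 0; 0.55 0 0 0 0"}}

```text
t: 53.25
tool_pos: [0.6035, -0.2428, 0.2161]
orientation: [2.931, 1.13, 0.0]
force: [0.0, 0.2, -0.3]
opening: 0.0422
gripper_force: 0.0
```

```bash
python3 snap.py w16; python3 topfind.py w16 554.5 -172.5 95
```

```text
t 53.25 tcp [ 603.5 -242.8  216.1] yaw 0.7358 q6 0.374 op 42.2 F [ 0.   0.2 -0.3] tilt [ 0.0001 -0.0001]
xy 555.1 -172.7 yaw -0.008 size 63.6 50.9 fill 0.98
xy 613.4 -133.9 yaw -1.571 size 62.7 4.7 fill 0.92
```

View pics/w16.png

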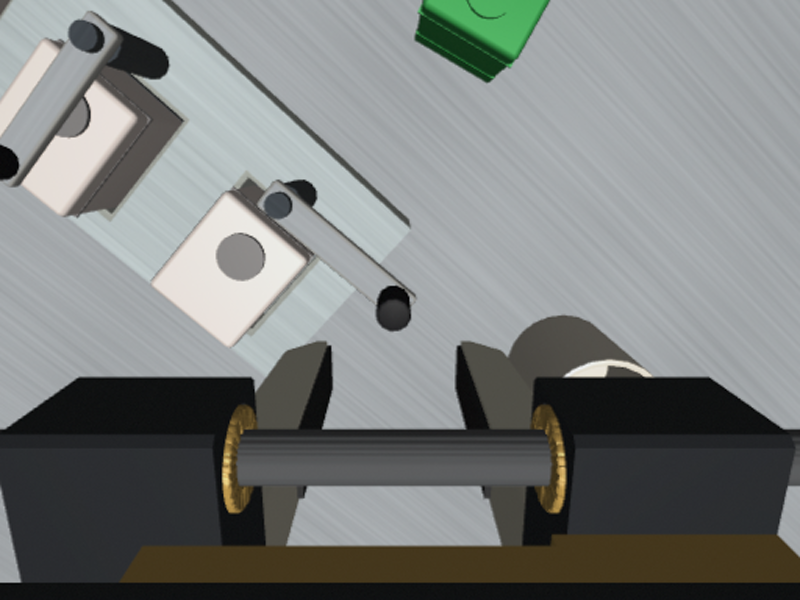

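Emit:
{"op": "arm_command", "data": {"increments": "0.55 0.5 0.4 35 0; 0.55 0.5 0.4 68 0; 0.55 0.5 0.4 75 0; 0.55 0.5 0.4 75 0; 0.55 0.5 0.4 75 0"}}

```text
t: 53.8
tool_pos: [0.605, -0.2432, 0.143]
orientation: [2.928, 1.133, 0.002]
force: [-0.3, 0.5, 1.0]
opening: 0.0419
gripper_force: 0.0
```

Emit:
{"op": "arm_command", "data": {"increments": "1 0 0 0 0; 1 0 0 0 0; 1 0 0 0 0; 1 0 0 0 0", "grip_force": 15}}

```text
t: 54.2
tool_pos: [0.6044, -0.2426, 0.1418]
orientation: [-2.929, -1.135, -0.001]
force: [-1.1, -0.5, 6.5]
opening: 0.0156
gripper_force: 15.0
```

```bash
python3 st.py
```

```text
t 54.2 tcp [ 604.4 -242.6  141.8] yaw 0.7391 q6 0.371 op 15.6 F [-1.1 -0.5  6.5] M [-0.31  0.1   0.03] tilt [0.0007 0.0004]
```

Emit:
{"op": "arm_command", "data": {"increments": "1 -7.2 -7.6 0 0.15; 1 -13.2 -16.3 0 0.30; 1 -17.8 -25.7 0 0.45; 1 -20.9 -35.7 0 0.60; 1 -22.6 -46 0 0.75"}}

```text
t: 54.7
tool_pos: [0.5561, -0.2247, 0.1419]
orientation: [3.14, -0.027, 0.001]
force: [-1.5, -1.3, 2.6]
opening: 0.0159
gripper_force: 15.0
```

```bash
python3 st.py
```

```text
t 54.7 tcp [ 556.1 -224.7  141.9] yaw -0.0174 q6 1.12 op 15.9 F [-1.5 -1.3  2.6] M [-0.15  0.12  0.13] tilt [ 0.0005 -0.0014]
```

Emit:
{"op": "arm_command", "data": {"increments": "1 -7.2 -7.6 0 0.15; 1 -13.2 -16.3 0 0.30; 1 -17.8 -25.7 0 0.45; 1 -20.9 -35.7 0 0.60; 1 -22.6 -46 0 0.75"}}

```text
t: 55.2
tool_pos: [0.5328, -0.1786, 0.1419]
orientation: [2.911, -1.176, -0.003]
force: [-8.6, -1.5, 8.9]
opening: 0.0155
gripper_force: 15.0
```

Emit:
{"op": "arm_command", "data": {"increments": "1 -3 -3 0 0.06; 1 -6 -6.2 0 0.12; 1 -6 -7 0 0.12; 1 -6 -7 0 0.12"}}

```text
t: 55.6
tool_pos: [0.5326, -0.1703, 0.1418]
orientation: [2.837, -1.339, -0.005]
force: [-14.4, -5.7, 10.2]
opening: 0.0156
gripper_force: 15.0
```

```bash
python3 st.py
```

```text
t 55.6 tcp [ 532.6 -170.3  141.8] yaw -0.8817 q6 2.055 op 15.6 F [-14.4  -5.7  10.2] M [-0.95  2.61 -0.08] tilt [-0.0047 -0.0027]
```

Emit:
{"op": "arm_command", "data": {"increments": "1 -1 -2.5 0 0; 1 -1 -2.5 0 0; 1 -1 -2.5 0 0"}}

```text
t: 55.9
tool_pos: [0.5328, -0.1699, 0.1417]
orientation: [2.833, -1.338, -0.006]
force: [-20.2, -14.6, 12.0]
opening: 0.0155
gripper_force: 15.0
```

```bash
python3 st.py
```

```text
t 55.9 tcp [ 532.8 -169.9  141.7] yaw -0.8826 q6 2.06 op 15.5 F [-20.2 -14.6  12. ] M [-2.46  3.66 -0.03] tilt [-0.0069 -0.0055]
```

Emit:
{"op": "arm_command", "data": {"increments": "1 1 2.5 0 0; 0.6 1 2.5 0 0; 0.5 1 2.5 0 0; 0.5 1 2.5 -45 0; 0.5 1 2.5 -90 0"}}

```text
t: 56.4
tool_pos: [0.5337, -0.1679, 0.2303]
orientation: [-2.842, 1.339, 0.007]
force: [0.8, 0.0, 0.1]
opening: 0.0432
gripper_force: 0.0
```

Emit:
{"op": "arm_command", "data": {"increments": "0.5 -22 -21 0 -0.14; 0.5 -46 -44 0 -0.29; 0.5 -70 -67 0 -0.44; 0.5 -94 -90 0 -0.59; 0.5 -117 -112 0 -0.74"}}

```text
t: 56.9
tool_pos: [0.5469, -0.0054, 0.2313]
orientation: [-3.134, 0.211, -0.001]
force: [-0.0, -0.6, -0.3]
opening: 0.0465
gripper_force: 0.0
```

Emit:
{"op": "arm_command", "data": {"increments": "0.5 -2 -35 0 -0.15; 0.5 -5 -75 0 -0.3; 0.5 -8 -115 0 -0.45; 0.5 -10 -150 0 -0.6; 0.5 -11 -161.6 0 -0.74"}}

```text
t: 57.4
tool_pos: [0.5584, 0.1582, 0.2311]
orientation: [-2.996, -0.941, -0.001]
force: [0.1, 0.2, -0.2]
opening: 0.0466
gripper_force: 0.0
```

Emit:
{"op": "arm_command", "data": {"increments": "0.5 0 0 0 -0.05; 0.5 0 0 0 -0.05; 0.5 0 0 0 -0.05; 0.5 0 0 0 -0.05"}}

```text
t: 57.8
tool_pos: [0.5586, 0.1541, 0.2311]
orientation: [-2.979, -0.999, -0.0]
force: [1.0, 0.9, -0.2]
opening: 0.0465
gripper_force: 0.0
```

```bash
python3 snap.py w17; python3 -c "
from h import *;import pickle
m=pickle.load(open('w17.pkl','rb'));print(proj(m,[[.5568,.1526,.102]])*1.5625)"
```

```text
t 57.8 tcp [558.6 154.1 231.1] yaw 0.6472 q6 1.104 op 46.5 F [ 1.   0.9 -0.2] tilt [0.0001 0.    ]
[[392.42907477 294.17722494]]
```

View pics/w17.png

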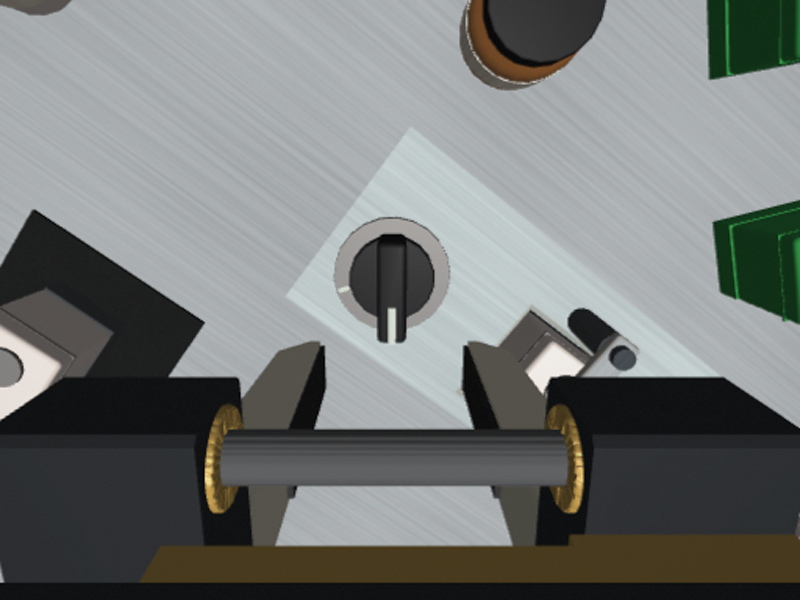

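Emit:
{"op": "arm_command", "data": {"increments": "0.5 -2.2 0 45 0; 0.5 -2.2 0 90 0; 0.5 -2.2 0 125 0; 0.5 -2.2 0 135 0; 0.5 -2.2 0 135 0"}}

```text
t: 58.35
tool_pos: [0.5558, 0.1526, 0.095]
orientation: [-2.978, -1.0, 0.005]
force: [1.0, 0.2, 0.4]
opening: 0.0464
gripper_force: 0.0
```

Emit:
{"op": "arm_command", "data": {"increments": "0.5 0 0 0 0; 0.5 0 0 0 0; 1 0 0 0 0; 1 0 0 0 0; 1 0 0 0 0", "grip_force": 50}}

```text
t: 58.85
tool_pos: [0.5572, 0.1532, 0.0968]
orientation: [2.977, 1.002, 0.002]
force: [-0.2, -0.1, 0.5]
opening: 0.0267
gripper_force: 0.0
```

Emit:
{"op": "arm_command", "data": {"increments": "1 0 0 0 0; 1 0 0 0 0; 1 0 0 0 0"}}

```text
t: 59.15
tool_pos: [0.5565, 0.1537, 0.0963]
orientation: [-2.976, -1.002, 0.001]
force: [-4.4, 3.8, 4.1]
opening: 0.0157
gripper_force: 50.0
```

```bash
python3 st.py
```

```text
t 59.15 tcp [556.5 153.7  96.3] yaw 0.6492 q6 1.101 op 15.7 F [-4.4  3.8  4.1] M [ 0.66  0.69 -0.16] tilt [-0.0007  0.0009]
```

Emit:
{"op": "arm_command", "data": {"increments": "1 0 0 0 0.13; 1 0 0 0 0.26; 1 0 0 0 0.39; 1 0 0 0 0.52; 1 0 0 0 0.65"}}

```text
t: 59.65
tool_pos: [0.5565, 0.1535, 0.0963]
orientation: [-3.141, 0.009, 0.001]
force: [-4.4, 2.4, 4.0]
opening: 0.0158
gripper_force: 50.0
```

Emit:
{"op": "arm_command", "data": {"increments": "1 0 0 0 0.13; 1 0 0 0 0.26; 1 0 0 0 0.39; 1 0 0 0 0.52; 1 0 0 0 0.66"}}

```text
t: 60.15
tool_pos: [0.5564, 0.1532, 0.0963]
orientation: [2.969, -1.027, -0.001]
force: [-3.8, 1.4, 5.2]
opening: 0.0159
gripper_force: 50.1
```

Emit:
{"op": "arm_command", "data": {"increments": "1 0 0 0 0.03; 1 0 0 0 0.03; 1 0 0 0 0.03"}}

```text
t: 60.45
tool_pos: [0.5564, 0.1532, 0.0963]
orientation: [2.957, -1.06, -0.001]
force: [-4.1, 0.5, 4.8]
opening: 0.0157
gripper_force: 50.8
```

```bash
python3 st.py
```

```text
t 60.45 tcp [556.4 153.2  96.3] yaw -0.6886 q6 2.439 op 15.7 F [-4.1  0.5  4.8] M [0.2  0.88 0.95] tilt [-0.0009 -0.0004]
```

Emit:
{"op": "arm_command", "data": {"increments": "1 0 0 0 -0.03; 0.6 0 0 0 -0.03; 0.5 0 0 0 -0.03; 0.5 0 0 -45 -0.03; 0.5 0 0 -90 -0.03"}}

```text
t: 60.95
tool_pos: [0.5554, 0.1526, 0.185]
orientation: [2.969, -1.02, -0.006]
force: [1.6, 0.0, 1.7]
opening: 0.0428
gripper_force: 0.0
```

Emit:
{"op": "arm_command", "data": {"increments": "0.5 0 0 -45 0; 0.5 0 0 -60 0; 0.5 0 0 -60 0; 0.5 0 0 -60 0; 0.5 0 0 -60 0"}}

```text
t: 61.45
tool_pos: [0.5556, 0.1528, 0.2432]
orientation: [2.969, -1.019, -0.006]
force: [-0.8, 0.2, -0.4]
opening: 0.0466
gripper_force: 0.0
```

```bash
python3 snap.py w18
python3 - <<'E'
import pickle
from h import *
m=pickle.load(open("w18.pkl","rb")); im=cv2.imread("pics/w18raw.png")
c=proj(m,[[.5568,.1528,.102]])[0].astype(int);print(c)
g=im.min(2).astype(int); x,y=c
# pointer: bright pixels surrounded by the black disc
dark=cv2.morphologyEx((im.max(2)<75).astype(np.uint8),cv2.MORPH_CLOSE,np.ones((9,9)))
k=(g>150)&(dark>0); k[:y-50]=0;k[y+60:]=0;k[:,:x-50]=0;k[:,x+50:]=0
v,u=np.nonzero(k);P=back(m,[[u.mean(),v.mean()]],.102)[0,:2]*1000;print(len(u),P, np.arctan2(*(np.array([556.8,152.8])-P)[::-1]))
# levers: handle tops shut at expected?
from plant import robot
t=robot.read_camera("top");cv2.imwrite("pics/top_end.png",t);mt=model(robot.camera_model("top"));pickle.dump(mt,open("tend.pkl","wb"));cv2.imwrite("pics/tendraw.png",t)
for n,p in dict(h0=(.534,-.172,.137),h1=(.534,-.067,.137),h2=(.535,.038,.137)).items():
    a=proj(mt,[p])[0].round().astype(int);print(n,t[a[1]-2:a[1]+3,a[0]-2:a[0]+3].max(2).min())
E
for z in "364 305 84"; do python3 topfind.py tend $z; done
```

```text
t 61.45 tcp [555.6 152.8 243.2] yaw -0.6611 q6 2.411 op 46.6 F [-0.8  0.2 -0.4] tilt [-0.0042 -0.0009]
[250 181]
80 [542.89178254 163.50054315] -0.6557820935435847
h0 22
h1 26
h2 25
xy 341.0 327.8 yaw 0.0 size 5.5 4.0 fill 0.95
```

```bash
sed 's/>185/>130/' topfind.py > tf2.py; python3 tf2.py tend 364 305 84; python3 -c "
from plant import robot
print(robot.close_job())"
```

```text
xy 364.1 358.9 yaw 0.0 size 139.8 32.2 fill 0.7
xy 384.7 326.3 yaw 0.07 size 99.9 16.8 fill 0.55
the job is handed in; nothing more can be done
None
```

The job is handed in: the knob was turned off first, the finished canister was set down about 3 mm from the mat's centre by arm pose (the final camera check of its spot failed), all three fresh canisters are seated and locked in, and the knob is back at run; the first try at pocket 1 jammed on the rim and was redone.

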